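Load the cells and thread the ferrite aerial rod of a clamped radio

ROBOT

A 7-joint arm with a two-finger parallel gripper is mounted at the origin on the work surface. World frame = base frame: x ahead of the robot, y to its left, z up, the work surface at z = 0. Lengths are in m, angles in rad, forces in N, time in s.
With the tool pointing down it reaches from about 0.4 to 0.875 m from the base axis. Payload 6.5 kg.
Tool frame: the origin (TCP) lies midway between the tips of the shut fingers; the grasp point (between the pads) lies 19 mm behind it; x points along the fingers, y is the direction in which the jaws open and shut, and the axes are right-handed (so a half turn about x gives the same grasp; the last joint's range is limited). The gripper opens to 85 mm and grips with 20 to 120 N. Pads are 22 mm wide; open, the fingers measure 114 mm over their backs; the gripper's body (76 mm by 85 mm) begins 54 mm behind the grasp point. The pads swing forward as they close: fully open they stand 13 mm farther back than shut.
Start: joints at [1.236, 0.536, -0.004, 1.538, 0.003, 1.067, -0.071], TCP at [0.173, -0.627, 0.203] pointing down, gripper open.
Joint ranges: [-2.7, 2.7], [-0.37, 2.16], [-1.27, 1.26], [0.24, 2.4], [-1.31, 4.45], [0.19, 1.91], [-2.76, 2.76]. Speed limits (rad/s): [2.39, 2.39, 3.14, 3.14, 3.14, 3.14, 3.14].

INTERFACE

Orientations are given as a unit quaternion [w, x, y, z].
In Python, from workcell import robot gives the robot as it stands.
- The arm moves only by the tool play_rows, never from a script. Its argument "series" is a list of rows, each an object of numbers: "x", "y", "z": the shift along the tool's x, y, z in m; "spin": the turn about the tool's x in rad; "hand": the closure, from 0 (fully open) to 1 (shut). A call has 1 to 10 rows; each row is the pose to reach, as a shift and turn from the pose commanded when the call began, along the tool's axes at that moment; what a row does not reach only later rows make up. A row lasts 1/12 s, in which the tool goes at most 41.7 mm and 7.16 degrees, less where a joint would pass 70% of its speed; a pose out of reach is approached as far as the arm can. A call with a gripper value outside its range is refused whole. The fingers move at their own pace and stop on an object; "newtons" is the grip in N (left out, the last holds). Time passes only in rows, so rows that repeat a pose let the fingers close. It gives the time, the measured TCP pose, the force and the opening at its end, in the units of the state.
- robot.get_state(): the state, without advancing time (a new reading comes with each control period).
- robot.camera(name): name is "scene" or "top" or "wrist"; returns a dict with "img" (400x640x3 uint8, red, green, blue), "fovy" (degrees; the focal length in pixels is half the picture's height over the tangent of half this angle, whatever the lens; pixels are square), "cx", "cy" (the principal point, pixels), "R" (3x3) and "t" (3): a world point X has camera coordinates R X + t. Camera axes: x right, y down, z forward; pixel columns grow to the right and rows downward; lengths in m; the calibration is good to about 2 mm. A picture is of the moment at which its call begins. There is no depth.
- robot.hand_in(): hands the job in, once; it reports no verdict.
Trained networks look in the newest picture that a camera, given by its name, has taken for a name from the list of things; names that differ only in an ending like _2 or _b are one class to them, and where a whole thing is asked for, a point or a joint stands for the part that bears it (a point fixed in the world has none). Each returns a list of dicts, best first, with "p" (0 to 1); they miss things now and then, are a little off and sometimes report something else, mostly with a low value. They report only what shows in the picture. A call takes as long as a camera call. They do not tell look-alikes from the thing itself.
- robot.look_for(camera, label): "rect" ([centre column, centre row, width, height] in pixels, round what is visible of it).
- robot.outline_of(camera, label): "mask" (400x640 bool, what is visible of it) and "rect" ([centre column, centre row, width, height] in pixels, round what is visible of it).
- robot.landmark_of(camera, label): "uv" ([column, row] in pixels: a listed point, or the origin of a listed thing).
The state is a dict: "clock": time; "q": joint angles; "dq": joint speeds; "joint_torque": joint torques, N m; "tool_pos": TCP position; "eef_rot": TCP orientation; "wrist_force": force on the tool from outside, world axes, zero at the start; "wrist_torque": the same for the moment, N m; "grip_width": finger opening in m.
Only numpy, scipy, OpenCV 4.12 (cv2) and the standard library are available. Lean on these libraries where they do the work, as an engineer would, in place of code of your own. Each camera call takes 0.05 s, during which the arm holds its last target. There are 200 camera calls.

TASK

Get the opened radio ready for its aerial to be waxed in: first stand one cell in each of the two battery bays, button end up and right down on the bay floor, and let go of them. Then pick up the loose ferrite aerial rod and thread it level through one rod holder and on through the other, gently, as ferrite is brittle, until both ends stand out at least a finger's breadth (15 mm) beyond the holders. Finish while still gripping the rod there, steady and not wedged, without having disturbed the jar, the cup of picks or the loose speaker grille.

Things in the scene. Friction and masses are not known exactly. Their poses are not given: they have to be found in the camera images.
- radio: Grey half-shell of a portable radio on its face, open back up, clamped, immovable; 190 (its x) by 280 mm (its y), walls 45 mm high. Origin: centre of its underside; z up. Inside: two battery bays near right, speaker magnet (38 mm high) left, circuit board (parts to 33 mm) with two white rod holders along the far edge. Beyond its +y end stands an iron clamp with a swivel lever, 100 mm high.
- bay_1 (a point): Centre of the floor of battery bay 1, 4 mm above the bench; axes as the radio's. A square well 38 mm by 38 mm inside, walls 3 mm thick with their top 28 mm above the bay floor, open above. The bay row runs along the radio's y, 41 mm from centre to centre, so fingers fit beside a cell only when they close along the radio's x.
- bay_2 (a point): The same for battery bay 2, 41 mm further along the radio's +y.
- holder_1 (a point): Centre of the hole of rod holder 1, 75 mm above the bench, above the shell's walls; axes as the radio's, the hole runs along y. A white pillar carries a bushing 12 mm long along y (6 mm either side of this point), 25 mm across outside; hole 14 mm in diameter, flared to 18 mm at both mouths.
- holder_2 (a point): The same for rod holder 2, 70 mm further along the radio's +y, in line with holder 1. Either cell fits either bay, and the rod may enter from either side.
- cell_1: Loose D cell, upright cylinder with black jacket, copper band and steel top, 33 mm in diameter, 60 mm tall plus a 1.5 mm contact button on top; about 140 g. Origin: centre of its underside; z: its axis towards the button. Starts standing on the bench.
- cell_2: The second D cell, the same.
- rod: Loose ferrite aerial rod, plain dark grey round bar 10 mm in diameter and 160 mm long, 63 g. Origin: the middle of the rod, on its axis; x along the rod, both ends alike. Starts lying on the bench, free to roll.
- jar: Small glass jar with a steel cap, 56 mm in diameter, 62 mm tall, loose; leave alone. Origin: centre of its underside.
- pick_cup: Steel cup 66 mm in diameter, 85 mm tall, with dental picks standing up to 145 mm, loose; leave alone. Origin: centre of its underside.
- grille: Orange plastic speaker grille lying flat, 100 by 150 mm, 9 mm thick, loose; leave alone. Origin: centre of its underside.
Mind the look-alikes: they are no part of the job. There is more than one size of the rod; the one meant has the size given above. What is shaped like the cell_2 but yellow is not meant.

How it is judged:
By the outcome, as a careful person would: the job done as asked, in the order asked, and still so for the second after the job is handed in, while the arm keeps its last pose, push and grip.
It also fails if it takes over 66 s, if anything falls off the work surface, if the arm or the gripper's body presses on something with over 40 N, if the wrist force passes 120 N, or if a joint passes its speed limit or range.

## Working session

There is one attempt and no reset: what is moved stays moved. The work goes in short steps, Python scripts to look and compute and a tool call to move; the robot and the scene stay as the last step left them, time stands still between calls to the robot, and variables do not carry over. Pictures are saved under pics/ and viewed, and the job is handed in when it is done.

Besides the shell and the picture viewer there is one more tool, called after ">>>" as name([rows], argument=value, ...), one row to a line, values as JSON. play_rows: Moves the arm, as the interface text tells. Its arguments: {"type":"object","properties":{"series":{"type":"array","items":{"type":"object","properties":{"x":{"type":"number"},"y":{"type":"number"},"z":{"type":"number"},"spin":{"type":"number"},"hand":{"type":"number"}}}},"newtons":{"type":"number"}},"required":["series"]}

```bash
mkdir -p pics; ls; python3 - <<'E'
from workcell import robot
import cv2
print(robot.get_state())
for c in ["scene","top","wrist"]:
    d=robot.camera(c); cv2.imwrite(f"pics/{c}0.png",d["img"][:,:,::-1])
    print(c,d["fovy"],d["cx"],d["cy"],d["R"],d["t"])
    for l in ["radio","bay_1","holder_1","cell_1","rod","jar","pick_cup","grille"]:
        try: print(l,[(round(a["p"],2),[round(float(v)) for v in a["uv"]]) for a in robot.landmark_of(c,l)])
        except Exception as e: print(l,e)
E
```

```text
pics
{'clock': 0.0, 'q': array([ 1.23580045,  0.5371932 , -0.00444324,  1.53887632,  0.00257204,
        1.06725607, -0.07120942]), 'dq': array([-2.63652490e-05, -1.00576499e-03, -1.71338744e-04,  9.68107524e-05,
       -6.02293488e-04, -1.63854392e-03, -9.23046834e-04]), 'joint_torque': array([ 7.88839843e-04, -5.83417654e+01,  1.04910113e+00, -2.59100604e+01,
        1.23971107e-02,  9.56382835e-03,  4.79333096e-06]), 'tool_pos': array([ 0.17243298, -0.62601306,  0.20219429]), 'eef_rot': array([-0.09416694, -0.70061075, -0.09536583,  0.70084415]), 'wrist_force': array([-0.50599404,  1.18050297, -0.15443882]), 'wrist_torque': array([-0.03390391,  0.013633  ,  0.02263559]), 'grip_width': 0.0854212430685998}
scene 52.63231220650002 315.2489661253895 193.1951045879479 [[ 0.65313782  0.75721918  0.00548676]
 [ 0.46740778 -0.39743974 -0.78966551]
 [-0.59576921  0.51832497 -0.61351306]] [-0.3506256  -0.16781341  1.63128383]
radio [(0.83, [347, 205])]
bay_1 [(0.87, [323, 204]), (0.87, [332, 201])]
holder_1 [(0.69, [350, 200]), (0.6, [369, 192])]
cell_1 [(0.79, [276, 279]), (0.62, [255, 272
[... 406 characters left out ...]
183]), (0.55, [285, 160])]
bay_1 [(0.7, [292, 198]), (0.61, [278, 196])]
holder_1 [(0.8, [286, 154]), (0.68, [261, 158])]
cell_1 [(0.73, [372, 156]), (0.56, [410, 170]), (0.47, [406, 143])]
rod [(0.88, [415, 292]), (0.71, [285, 158]), (0.47, [415, 207])]
jar [(0.55, [484, 215])]
pick_cup [(0.72, [143, 180])]
grille [(0.7, [375, 104]), (0.4, [486, 216])]
wrist 71.91457676556587 317.75968241119875 200.8808740747407 [[ 2.65421044e-01 -9.64132356e-01  6.85537799e-04]
 [-9.30290016e-01 -2.55917544e-01  2.62805434e-01]
 [-2.53203781e-01 -7.03918417e-02 -9.64848607e-01]] [-0.65042333 -0.03248084  0.37726732]
radio []
bay_1 []
holder_1 []
cell_1 []
rod [(0.77, [51, 48])]
jar []
pick_cup []
grille []
```

```bash
python3 - <<'E'
import cv2
a=cv2.imread("pics/top0.png");cv2.imwrite("pics/top0c.png",cv2.resize(a[70:330,110:510],None,fx=2,fy=2,interpolation=cv2.INTER_CUBIC))
a=cv2.imread("pics/scene0.png");cv2.imwrite("pics/scene0c.png",cv2.resize(a[110:330,130:450],None,fx=2.5,fy=2.5,interpolation=cv2.INTER_CUBIC))
E
```

```text
(no output)
```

View pics/top0c.png

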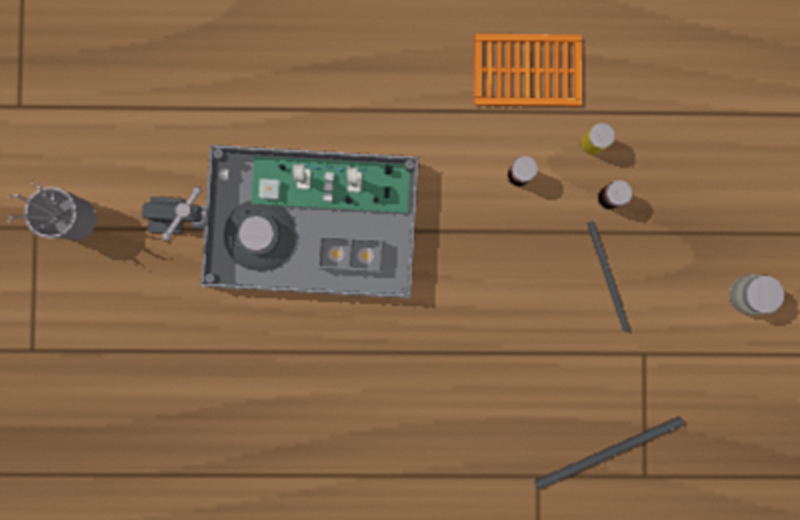

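View pics/scene0c.png

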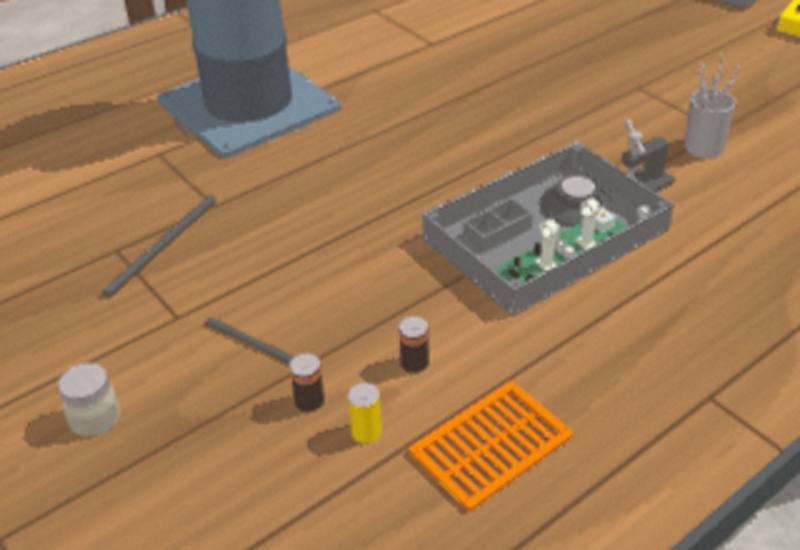

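View pics/wrist0.png

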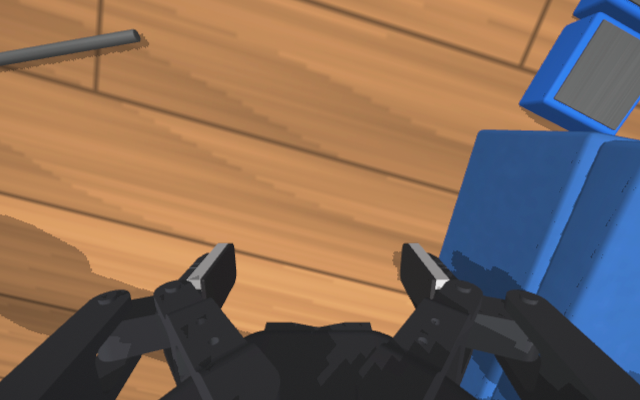

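Candidates in the top picture:
- Cells: black at (371,156) and (417,167). The yellow one at (410,140) is not meant.
- Rods: a short one around (414,208), about 57 px long, and a long one around (415,296), about 78 px long. I'll measure both.

```bash
cat > h.py <<'E'
from workcell import robot
import numpy as np, cv2
from scipy.spatial.transform import Rotation as Ro
def K(d): f=200/np.tan(np.radians(d["fovy"]/2)); return np.array([[f,0,d["cx"]],[0,f,d["cy"]],[0,0,1]])
def back(d,uv,z):
    r=d["R"].T@np.linalg.inv(K(d))@np.array([uv[0],uv[1],1.]); c=-d["R"].T@d["t"]
    return c+r*(z-c[2])/r[2]
def proj(d,X):
    p=(K(d)@(d["R"]@np.atleast_2d(X).T+d["t"][:,None])).T; return p[:,:2]/p[:,2:]
def tri(ds,uvs):
    A=[];b=[]
    for d,uv in zip(ds,uvs):
        P=K(d)@np.c_[d["R"],d["t"]]
        for i in (0,1):
            r=P[i]-uv[i]*P[2]; r=r/np.linalg.norm(np.cross(r[:3],[1,1,1])+1e-9); A.append(r[:3]); b.append(-r[3])
    return np.linalg.lstsq(np.array(A),np.array(b),rcond=None)[0]
def Rt(s=None):
    s=s or robot.get_state(); q=s["eef_rot"]; return Ro.from_quat([q[1],q[2],q[3],q[0]]).as_matrix()
def yaw(s=None): y=Rt(s)[:,1]; return np.arctan2(y[1],y[0])   # direction of the jaw axis
def go(X,yw=None,s=None):
    "shift in tool axes and spin to TCP X, jaw axis heading yw"
    s=s or robot.get_state(); R=Rt(s); d=R.T@(np.array(X)-s["tool_pos"])
    sp=None if yw is None else -((yw-yaw(s)+np.pi/2)%np.pi-np.pi/2)  # tool x is down
    print("tcp",s["tool_pos"].round(4),"yaw",round(yaw(s),4),"shift",d.round(4),"spin",None if sp is None else round(sp,4))
def lm(d,name,lab): return [(round(a["p"],2),np.array(a["uv"])) for a in robot.landmark_of(name,lab)]
def save(d,n,box=None,f=1):
    im=d["img"][:,:,::-1]
    if box: im=im[box[1]:box[3],box[0]:box[2]]
    cv2.imwrite("pics/"+n,cv2.resize(im,None,fx=f,fy=f,interpolation=cv2.INTER_CUBIC))
E
python3 - <<'E'
from h import *
np.set_printoptions(precision=4,suppress=True)
T=robot.camera("top")
Z=dict(radio=0.,bay_1=.004,holder_1=.075,cell_1=0.,jar=0.,pick_cup=0.,grille=0.)
def run(n,d):
    for l,z in Z.items():
        for p,uv in lm(d,n,l): print(n,l,p,uv.round(1),back(d,uv,z)[:2])
    for a in robot.outline_of(n,"rod"):
        m=a["mask"]; 
        if m.sum()<20: continue
        r=cv2.minAreaRect(np.argwhere(m)[:,::-1].astype(np.float32)); b=cv2.boxPoints(r)
        e=sorted([((b[i]+b[(i+1)%4])/2) for i in range(4)],key=lambda v:0)
        L=[np.linalg.norm(b[i]-b[(i+1)%4]) for i in range(4)]; k=int(np.argmin(L[:2]))
        A,B=back(d,e[k],.005),back(d,e[k+2],.005)
        print(n,"rod",round(a["p"],2),e[k].round(),e[k+2].round(),"ends",A[:2],B[:2],"len",np.linalg.norm(A-B),"w px",min(L))
run("top",T)
S=robot.camera("scene"); run("scene",S)
print(Rt())
save(T,"rods.png",(370,130,470,320),3)
E
```

```text
top radio 0.76 [266.  182.9] [0.544  0.1374]
top bay_1 0.73 [290.3 198.1] [0.502  0.0693]
top bay_1 0.7 [278.4 198.8] [0.4998 0.1022]
top bay_1 0.68 [369.7 105.9] [ 0.7624 -0.1503]
top holder_1 0.88 [285.8 158. ] [0.6033 0.0787]
top holder_1 0.61 [259.5 158.2] [0.6021 0.1473]
top cell_1 0.74 [369.5 157.7] [ 0.6171 -0.1506]
top cell_1 0.59 [412.5 168.7] [ 0.5874 -0.2712]
top cell_1 0.48 [408.8 142. ] [ 0.6625 -0.2609]
top jar 0.93 [484.6 216.1] [ 0.4563 -0.473 ]
top jar 0.34 [266.1 180.9] [0.5495 0.1372]
top pick_cup 0.7 [146.4 180.4] [0.548  0.4677]
top grille 0.77 [373.2 105.8] [ 0.7639 -0.1607]
top rod 0.86 [450. 280.] [379. 312.] ends [ 0.28   -0.3742] [ 0.1924 -0.1764] len 0.21629646492560772 w px 5.076706
top rod 0.66 [405. 181.] [423. 235.] ends [ 0.5523 -0.2495] [ 0.4028 -0.2993] len 0.15760540478254337 w px 3.4784958
scene radio 0.7 [349.2 202.9] [0.5499 0.1414]
scene bay_1 0.68 [332.9 202.9] [0.5175 0.0957]
scene bay_1 0.55 [323.4 206.5] [0.5108 0.0584]
scene holder_1 0.98 [349.1 202. ] [0.6094 0.0763]
scene holder_1 0.63 [367.  193.3] [0.6151 0.1512]
scene holder_1 0.46 [324.1 208.3] [ 0.5817 -0.0035]
scene cell_1 0.72 [252.5 267.6] [ 0.5793 -0.2713]
scene cell_1 0.68 [293.3 254.9] [ 0.6158 -0.153 ]
scene cell_1 0.49 [274.2 281.3] [ 0.6591 -0.2539]
scene jar 0.86 [167. 278.] [ 0.458  -0.4714]
scene jar 0.38 [329.3 286. ] [ 0.7691 -0.1501]
scene pick_cup 0.82 [412.4 171.5] [0.5708 0.4552]
scene grille 0.92 [327.9 288.5] [ 0.773  -0.1587]
[[-0.      0.2656 -0.9641]
 [-0.0001 -0.9641 -0.2656]
 [-1.      0.      0.0001]]
```

View pics/rods.png

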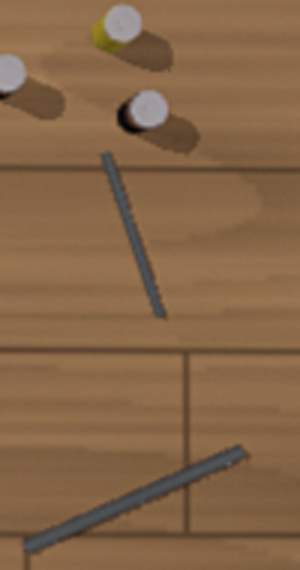

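The rod meant is the one at top pixels (405,181)-(423,235), 158 mm long. The other measures 216 mm. The black cells are at about (0.617,-0.152) and (0.580,-0.271). I'll go above cell B, the second of these.

>>> play_rows([
  {"x": 0.02,"y": -0.116,"z": -0.247,"hand": 0.2},
  {"x": 0.02,"y": -0.116,"z": -0.247,"hand": 0.2},
  {"x": 0.02,"y": -0.116,"z": -0.247,"hand": 0.2},
  {"x": 0.02,"y": -0.116,"z": -0.247,"hand": 0.2},
  {"x": 0.04,"y": -0.232,"z": -0.494,"hand": 0.2},
  {"x": 0.04,"y": -0.232,"z": -0.494,"hand": 0.2},
  {"x": 0.04,"y": -0.232,"z": -0.494,"hand": 0.2},
  {"x": 0.04,"y": -0.232,"z": -0.494,"hand": 0.2},
  {"x": 0.04,"y": -0.232,"z": -0.494,"hand": 0.2},
  {"x": 0.04,"y": -0.232,"z": -0.494,"hand": 0.2},
], newtons=60)

```text
invalid input at $.series[0]: expected keys x, y, z, spin, hand
```

```bash
cat > look.py <<'E'
import sys; from h import *
np.set_printoptions(precision=4,suppress=True)
n=sys.argv[1]; s=robot.get_state(); d=robot.camera("wrist"); save(d,n)
print("clock",round(s["clock"],2),"tcp",s["tool_pos"],"yaw",round(yaw(s),4),"F",s["wrist_force"].round(1),"w",round(s["grip_width"],4),"q7",s["q"][6].round(2),"cam",-d["R"].T@d["t"])
for a in sys.argv[2:]:
    l,z=a.split(":")
    for p,uv in lm(d,"wrist",l): print(l,p,uv.round(1),back(d,uv,float(z))[:2])
E
python3 look.py w1.png cell_1:0 rod:0.005
```

```text
clock 2.25 tcp [ 0.1726 -0.6267  0.2031] yaw -1.3019 F [0.2 0.7 0.2] w 0.0856 q7 -0.07 cam [ 0.2379 -0.6088  0.373 ]
rod 0.89 [48.1 50.6] [ 0.236 -0.273]
```

View pics/w1.png

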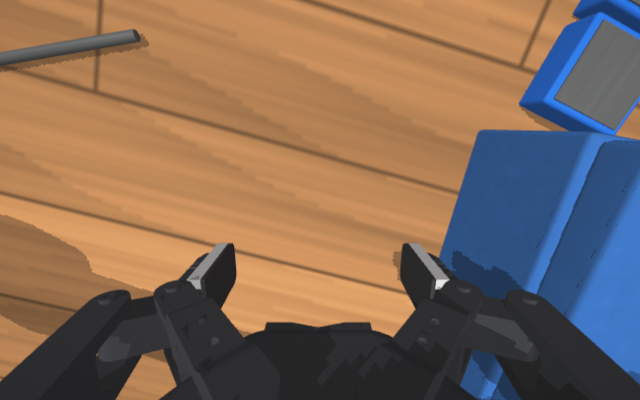

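>>> play_rows([
  {"x": 0.04,"y": -0.232,"z": -0.494,"spin": 0,"hand": 0.2},
  {"x": 0.04,"y": -0.232,"z": -0.494,"spin": 0,"hand": 0.2},
  {"x": 0.04,"y": -0.232,"z": -0.494,"spin": 0,"hand": 0.2},
  {"x": 0.04,"y": -0.232,"z": -0.494,"spin": 0,"hand": 0.2},
  {"x": 0.04,"y": -0.232,"z": -0.494,"spin": 0,"hand": 0.2},
  {"x": 0.04,"y": -0.232,"z": -0.494,"spin": 0,"hand": 0.2},
  {"x": 0.04,"y": -0.232,"z": -0.494,"spin": 0,"hand": 0.2},
  {"x": 0.04,"y": -0.232,"z": -0.494,"spin": 0,"hand": 0.2},
  {"x": 0.04,"y": -0.232,"z": -0.494,"spin": 0,"hand": 0.2},
  {"x": 0.04,"y": -0.232,"z": -0.494,"spin": 0,"hand": 0.2},
], newtons=60)

```text
clock: 3.23
tool_pos: [0.4897, -0.355, 0.1727]
eef_rot: [0.095, 0.701, 0.095, -0.701]
wrist_force: [0.2, -1.5, -0.8]
grip_width: 0.0681
```

```bash
python3 look.py w2.png cell_1:0 rod:0.005; python3 -c "
from h import *
go([.587,-.271,.16])"
```

```text
clock 3.23 tcp [ 0.4897 -0.355   0.1727] yaw -1.3021 F [ 0.2 -1.5 -0.8] w 0.0681 q7 -0.8 cam [ 0.555  -0.3372  0.3426]
cell_1 0.8 [167.8  18.5] [ 0.6206 -0.1498]
cell_1 0.8 [273.3  80.8] [ 0.5897 -0.2749]
cell_1 0.73 [272.5   2.5] [ 0.6657 -0.2565]
rod 0.85 [255.  174.8] [ 0.4781 -0.2782]
tcp [ 0.4918 -0.3522  0.1724] yaw -1.2942 shift [ 0.0127 -0.0521 -0.1138] spin None
```

View pics/w2.png

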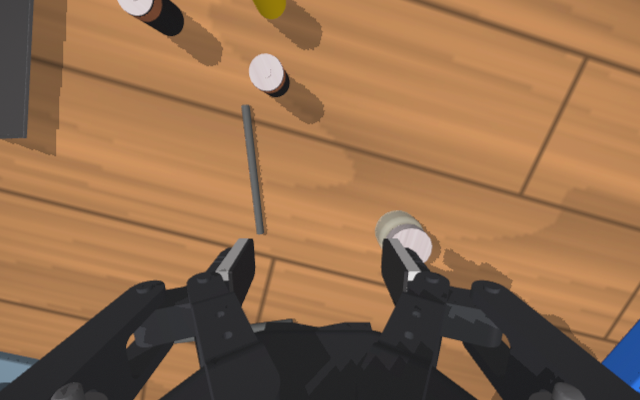

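>>> play_rows([
  {"x": 0.04,"y": -0.05,"z": -0.114,"spin": 0,"hand": 0.2},
  {"x": 0.04,"y": -0.05,"z": -0.114,"spin": 0,"hand": 0.2},
  {"x": 0.04,"y": -0.05,"z": -0.114,"spin": 0,"hand": 0.2},
  {"x": 0.04,"y": -0.05,"z": -0.114,"spin": 0,"hand": 0.2},
  {"x": 0.04,"y": -0.05,"z": -0.114,"spin": 0,"hand": 0.2},
  {"x": 0.04,"y": -0.05,"z": -0.114,"spin": 0,"hand": 0.2},
])

```text
clock: 3.88
tool_pos: [0.5841, -0.2792, 0.1323]
eef_rot: [-0.095, -0.7, -0.094, 0.701]
wrist_force: [-0.4, -0.3, 0.0]
grip_width: 0.0683
```

```bash
python3 look.py w3.png cell_1:0; python3 look.py w3.png cell_1:0; python3 -c "
from h import *
go([.59,-.275,.032])"
```

```text
clock 3.88 tcp [ 0.5841 -0.2792  0.1323] yaw -1.3025 F [-0.4 -0.3  0. ] w 0.0683 q7 -0.99 cam [ 0.6496 -0.2613  0.3022]
cell_1 0.8 [205.  122.8] [ 0.6207 -0.1463]
cell_1 0.79 [314.4 108.1] [ 0.6655 -0.2537]
cell_1 0.78 [314.5 184.5] [ 0.5872 -0.275 ]
clock 3.98 tcp [ 0.5835 -0.2807  0.133 ] yaw -1.3052 F [-0.5  0.5  0.3] w 0.0685 q7 -0.99 cam [ 0.649  -0.2628  0.3028]
cell_1 0.9 [207.  121.8] [ 0.6221 -0.1497]
cell_1 0.83 [314.4 182.3] [ 0.589  -0.2759]
cell_1 0.8 [312.5 105.8] [ 0.6668 -0.253 ]
tcp [ 0.5838 -0.2802  0.1332] yaw -1.305 shift [ 0.1012 -0.0036 -0.0074] spin None
```

View pics/w3.png

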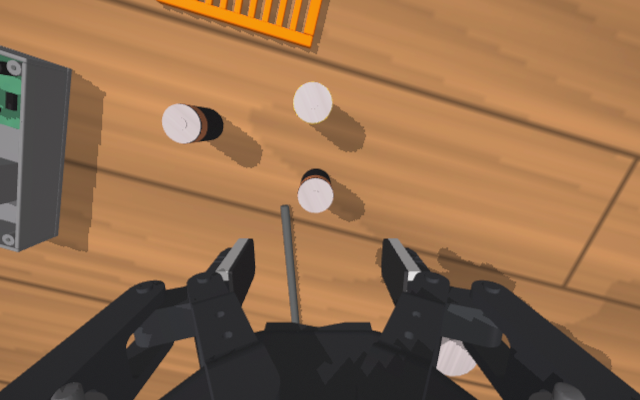

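>>> play_rows([
  {"x": 0.03,"y": -0.004,"z": -0.006,"spin": 0,"hand": 0.2},
  {"x": 0.06,"y": -0.004,"z": -0.006,"spin": 0,"hand": 0.2},
  {"x": 0.09,"y": -0.004,"z": -0.006,"spin": 0,"hand": 0.2},
  {"x": 0.105,"y": -0.004,"z": -0.006,"spin": 0,"hand": 0.2},
  {"x": 0.105,"y": -0.004,"z": -0.006,"spin": 0,"hand": 0.2},
  {"x": 0.105,"y": -0.004,"z": -0.006,"spin": 0,"hand": 0.2},
  {"x": 0.105,"y": -0.004,"z": -0.006,"spin": 0,"hand": 0.7},
  {"x": 0.105,"y": -0.004,"z": -0.006,"spin": 0,"hand": 1},
  {"x": 0.105,"y": -0.004,"z": -0.006,"spin": 0,"hand": 1},
  {"x": 0.105,"y": -0.004,"z": -0.006,"spin": 0,"hand": 1},
], newtons=50)

```text
clock: 4.92
tool_pos: [0.5925, -0.2736, 0.0309]
eef_rot: [0.096, 0.703, 0.094, -0.699]
wrist_force: [0.7, 1.8, 31.1]
grip_width: 0.0232
```

```bash
python3 look.py w4.png; python3 -c "
from h import *
s=robot.get_state();go([.589,-.275,.028]);print(s['q'])"
```

```text
clock 4.92 tcp [ 0.5925 -0.2736  0.0309] yaw -1.3024 F [ 0.7  1.8 31.1] w 0.0232 q7 -1.02 cam [ 0.6569 -0.2555  0.2011]
tcp [ 0.5938 -0.2734  0.0321] yaw -1.3024 shift [0.0041 0.0003 0.0051] spin None
[ 0.43290921  0.74780461 -0.10184749  1.63175822  0.09933834  0.75915921
 -1.0158499 ]
```

View pics/w4.png

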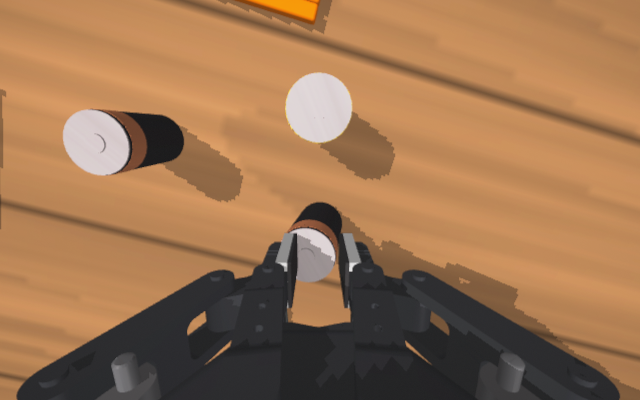

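```bash
python3 - <<'E'
from h import *
d=robot.camera("wrist"); s=robot.get_state(); R=Rt(s); p=s["tool_pos"]
print(s["clock"],p,s["wrist_force"],s["wrist_torque"],s["grip_width"])
for n,X in dict(tcp=p,grasp=p-R[:,0]*.019,padL=p-R[:,0]*.019+R[:,1]*.0116,padR=p-R[:,0]*.019-R[:,1]*.0116,celltop=[.588,-.275,.06],cellbot=[.588,-.275,0]).items(): print(n,proj(d,X).round(1))
# cell top rim estimate
c=cv2.resize(d["img"][160:330,230:420,::-1],None,fx=4,fy=3.5,interpolation=cv2.INTER_CUBIC); cv2.imwrite("pics/w5.png",c)
S=robot.camera("scene"); save(S,"s5.png",(190,200,350,330),5)
E
```

```text
5.0167 [ 0.59385384 -0.27288181  0.03215153] [-0.89638327  1.36829654 20.074813  ] [ 0.68813555  0.3138572  -0.01627772] 0.017114403441863973
tcp [[316.7 232.1]]
grasp [[316.6 244. ]]
padL [[336.2 244. ]]
padR [[297. 244.]]
celltop [[317.6 260.3]]
cellbot [[317.3 224.4]]
```

View pics/w5.png

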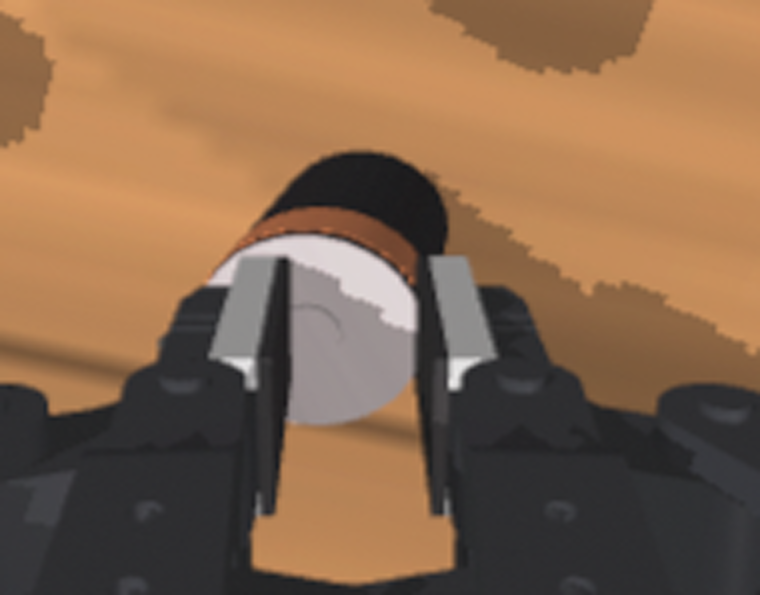

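View pics/s5.png

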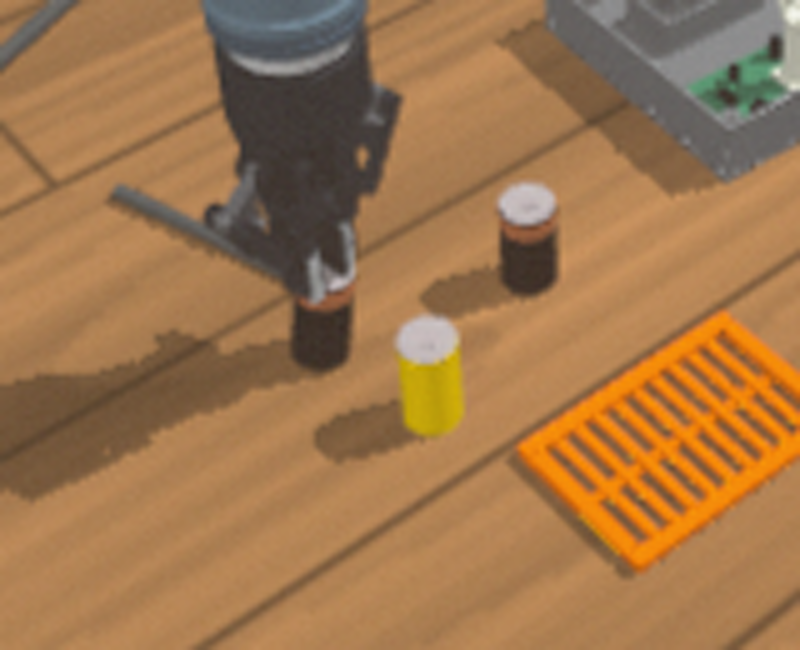

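The grip is bad: the width is 17 mm with a 33 mm cell and there is upward force on the wrist. It looks like one finger is on top of the tilted cell. I'll open, lift and look.

>>> play_rows([
  {"x": 0,"y": 0,"z": 0,"spin": 0,"hand": 0.1},
  {"x": -0.005,"y": 0,"z": 0,"spin": 0,"hand": 0.1},
  {"x": -0.02,"y": 0,"z": 0,"spin": 0,"hand": 0.1},
  {"x": -0.06,"y": 0,"z": 0,"spin": 0,"hand": 0.1},
  {"x": -0.1,"y": 0,"z": 0,"spin": 0,"hand": 0.1},
  {"x": -0.1,"y": 0,"z": 0,"spin": 0,"hand": 0.1},
  {"x": -0.1,"y": 0,"z": 0,"spin": 0,"hand": 0.1},
  {"x": -0.1,"y": 0,"z": 0,"spin": 0,"hand": 0.1},
])

```text
clock: 5.73
tool_pos: [0.5894, -0.2725, 0.1282]
eef_rot: [0.095, 0.701, 0.095, -0.701]
wrist_force: [-0.3, -0.4, -0.6]
grip_width: 0.077
```

```bash
python3 look.py w6.png cell_1:0 rod:0.005
```

```text
clock 5.73 tcp [ 0.5894 -0.2725  0.1282] yaw -1.302 F [-0.3 -0.4 -0.6] w 0.077 q7 -1.0 cam [ 0.6547 -0.2547  0.2981]
cell_1 0.94 [319.3 114.2] [ 0.6663 -0.2534]
cell_1 0.64 [321.6 187. ] [ 0.593  -0.2763]
cell_1 0.61 [210.5 129.5] [ 0.6214 -0.1477]
rod 0.61 [293.3 280.1] [ 0.4755 -0.2739]
```

View pics/w6.png

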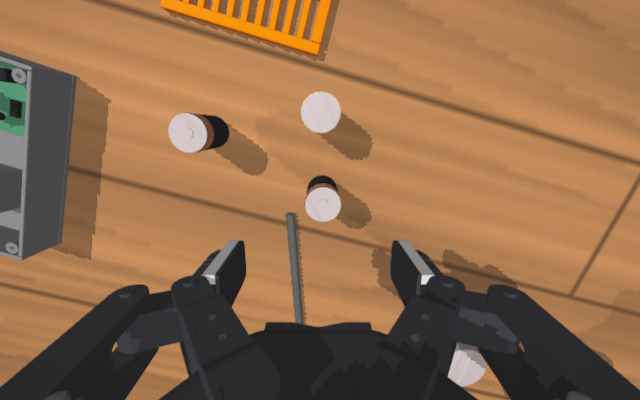

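```bash
python3 - <<'E'
from h import *
d=robot.camera("wrist")
for uv,z in [((323,204),.06),((322,187),0),((189.5,132.5),.06)]: print(back(d,uv,z))
s=robot.get_state(); R=Rt(s);p=s["tool_pos"]
for off in (-.0385,.0385):
  for back_ in (0,.01): print(off,back_,proj(d,p+R[:,1]*off-R[:,0]*back_).round(1))
go([.592,-.2755,.027])
E
```

```text
[ 0.59016067 -0.27668086  0.06      ]
[ 0.59226474 -0.27602788  0.        ]
[ 0.62020518 -0.15295593  0.06      ]
-0.0385 0 [[259.  232.1]]
-0.0385 0.01 [[255.7 238.1]]
0.0385 0 [[375.9 232.1]]
0.0385 0.01 [[379.1 238. ]]
tcp [ 0.5887 -0.2721  0.1263] yaw -1.3019 shift [ 0.0993  0.0043 -0.0025] spin None
```

```bash
python3 - <<'E'
from h import *
from scipy.optimize import least_squares
d=robot.camera("wrist"); save(d,"w7.png",(190,220,450,330),3)
s=robot.get_state(); R=Rt(s);p=s["tool_pos"]; w=s["grip_width"]/2; print(w)
f=lambda v:(proj(d,[p+R[:,1]*k*w-R[:,0]*v[0]-R[:,2]*v[1] for k in(-1,1)])-[[245,241],[393,241]]).ravel()
print(least_squares(f,[0.01,0.01]).x, least_squares(f,[0.01,0.01]).fun)
E
```

```text
0.03846833185970933
[0.03694506 0.00975567] [-1.55458765  0.02830333 -1.5645201  -0.02730889]
```

View pics/w7.png

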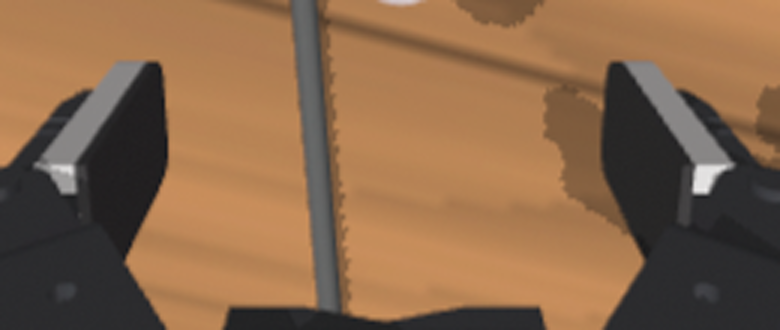

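The pad tips fit at about 25 mm (shut) to 37 mm (open) behind the stated TCP. That explains why the fingers landed on the cell's top. I'll descend lower and check before closing.

>>> play_rows([
  {"x": 0.03,"y": 0.004,"z": -0.002,"spin": 0,"hand": 0.1},
  {"x": 0.06,"y": 0.004,"z": -0.002,"spin": 0,"hand": 0.1},
  {"x": 0.085,"y": 0.004,"z": -0.002,"spin": 0,"hand": 0.1},
  {"x": 0.1,"y": 0.004,"z": -0.002,"spin": 0,"hand": 0.1},
  {"x": 0.11,"y": 0.004,"z": -0.002,"spin": 0,"hand": 0.1},
  {"x": 0.114,"y": 0.004,"z": -0.002,"spin": 0,"hand": 0.1},
  {"x": 0.114,"y": 0.004,"z": -0.002,"spin": 0,"hand": 0.1},
])

```text
clock: 6.57
tool_pos: [0.5926, -0.2757, 0.0132]
eef_rot: [-0.095, -0.701, -0.095, 0.701]
wrist_force: [0.6, 0.4, 0.8]
grip_width: 0.0767
```

```bash
python3 look.py w8.png cell_1:0;python3 -c "
from h import *
save(robot.camera('scene'),'s8.png',(210,200,330,300),6)
go([.591,-.276,.0])"
```

```text
clock 6.57 tcp [ 0.5926 -0.2757  0.0132] yaw -1.3019 F [0.6 0.4 0.8] w 0.0767 q7 -1.01 cam [ 0.658  -0.258   0.1831]
cell_1 0.8 [314.9 111.4] [ 0.6659 -0.254 ]
cell_1 0.62 [140.8 137.4] [ 0.6205 -0.1495]
cell_1 0.57 [318.  227.6] [ 0.591  -0.2767]
tcp [ 0.5938 -0.2763  0.0151] yaw -1.302 shift [ 0.0151 -0.0011  0.0027] spin None
```

View pics/w8.png

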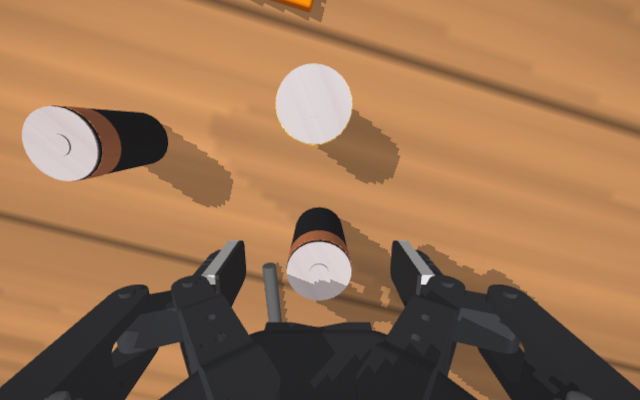

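View pics/s8.png

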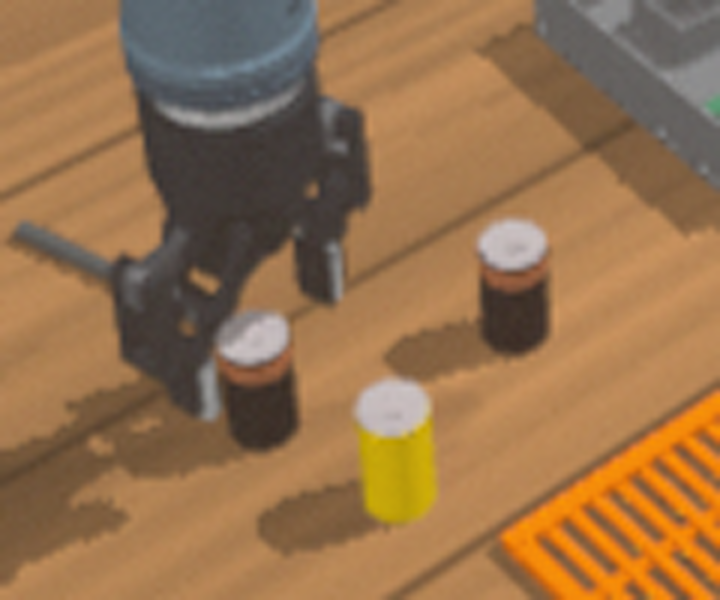

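>>> play_rows([
  {"x": 0.013,"y": -0.001,"z": 0.003,"spin": 0,"hand": 0.1},
  {"x": 0.013,"y": -0.001,"z": 0.003,"spin": 0,"hand": 0.3},
  {"x": 0.013,"y": -0.001,"z": 0.003,"spin": 0,"hand": 0.4},
  {"x": 0.013,"y": -0.001,"z": 0.003,"spin": 0,"hand": 0.5},
  {"x": 0.013,"y": -0.001,"z": 0.003,"spin": 0,"hand": 0.6},
  {"x": 0.013,"y": -0.001,"z": 0.003,"spin": 0,"hand": 0.8},
  {"x": 0.013,"y": -0.001,"z": 0.003,"spin": 0,"hand": 1},
  {"x": 0.013,"y": -0.001,"z": 0.003,"spin": 0,"hand": 1},
  {"x": 0.013,"y": -0.001,"z": 0.003,"spin": 0,"hand": 1},
])

```text
clock: 7.47
tool_pos: [0.5904, -0.276, 0.0018]
eef_rot: [0.095, 0.701, 0.094, -0.7]
wrist_force: [-1.4, 0.9, 6.3]
grip_width: 0.0315
```

```bash
python3 look.py w9.png cell_1:0;python3 -c "
from h import *
save(robot.camera('scene'),'s9.png',(210,200,330,300),6)
"
```

```text
clock 7.47 tcp [ 0.5904 -0.276   0.0018] yaw -1.3021 F [-1.4  0.9  6.3] w 0.0315 q7 -1.02 cam [ 0.6554 -0.2581  0.1717]
cell_1 0.79 [131.9 138.3] [ 0.6187 -0.1514]
cell_1 0.77 [312.6 106.4] [ 0.6656 -0.2524]
cell_1 0.55 [315.7 231.1] [ 0.5902 -0.2749]
```

View pics/w9.png

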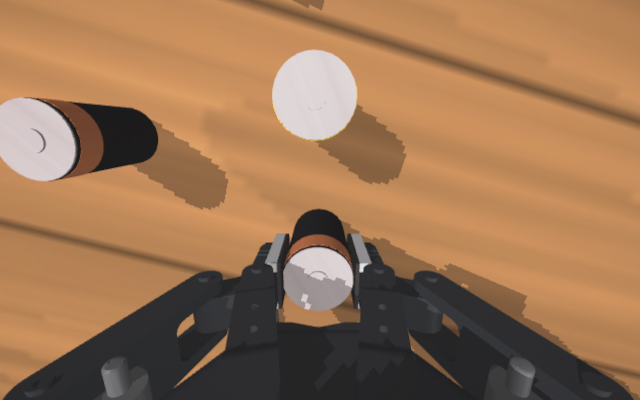

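View pics/s9.png

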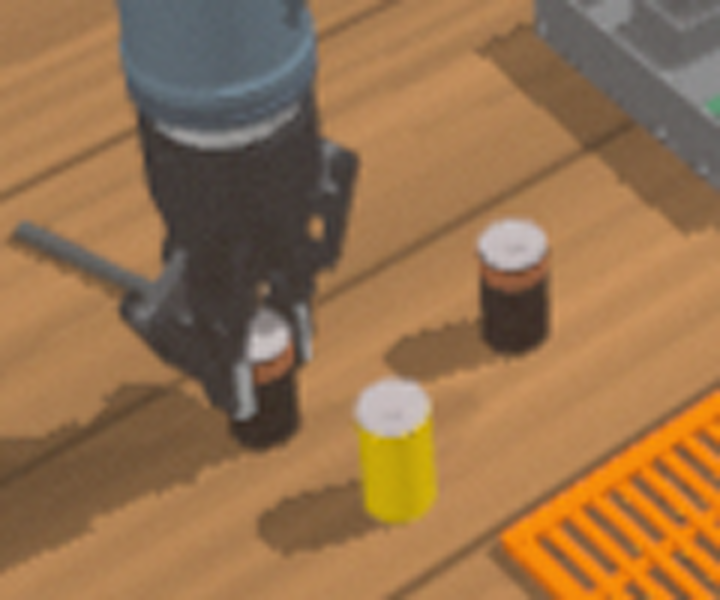

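```bash
python3 - <<'E'
from h import *
from scipy.optimize import least_squares
d=robot.camera("wrist"); save(d,"w10.png",(240,210,400,330),5)
S=robot.camera("scene")
s=robot.get_state(); R=Rt(s);p=s["tool_pos"]; print(p,s["grip_width"])
for b in (0.01,.02,.03,.04):
    print(b,proj(d,[p+R[:,1]*k*.0165-R[:,0]*b-R[:,2]*.011 for k in(-1,1)]).round(1).tolist(),proj(S,[p+R[:,1]*k*.02-R[:,0]*b-R[:,2]*.011 for k in(-1,1)]).round(1).tolist())
E
```

```text
[ 0.59037963 -0.27601912  0.00177395] 0.031571245364444556
0.01 [[290.5, 221.6], [344.2, 221.6]] [[260.6, 265.1], [251.2, 274.1]]
0.02 [[288.8, 227.4], [345.9, 227.3]] [[260.3, 262.6], [250.9, 271.7]]
0.03 [[287.0, 233.9], [347.7, 233.9]] [[260.1, 260.2], [250.5, 269.2]]
0.04 [[284.8, 241.4], [349.7, 241.3]] [[259.8, 257.7], [250.2, 266.7]]
```

View pics/w10.png

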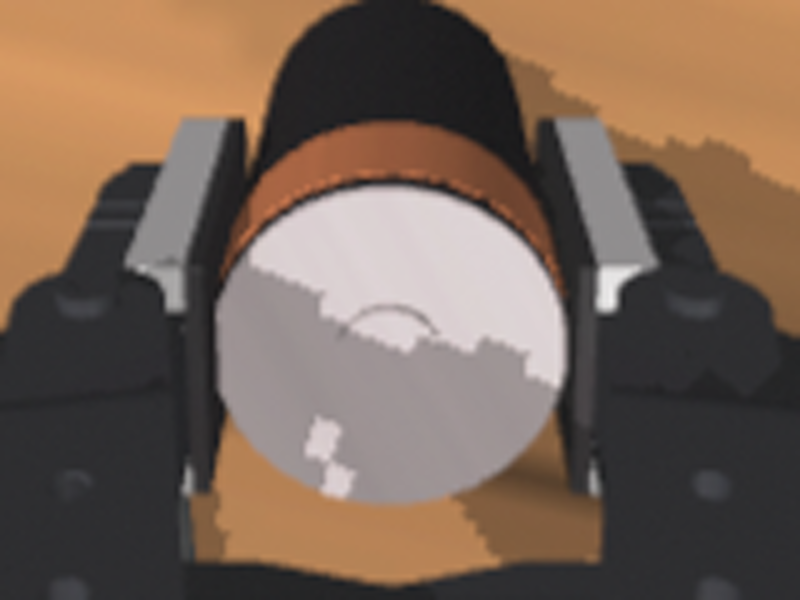

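The grasp is good (31.5 mm, cell upright, tips about 30 mm behind the TCP). I'll lift, turn the jaws to the radio's x axis and view the bays.

>>> play_rows([
  {"x": -0.03,"y": 0,"z": 0,"spin": 0,"hand": 1},
  {"x": -0.07,"y": 0,"z": 0,"spin": 0,"hand": 1},
  {"x": -0.105,"y": -0.03,"z": 0,"spin": -0.12,"hand": 1},
  {"x": -0.108,"y": -0.07,"z": 0.003,"spin": -0.24,"hand": 1},
  {"x": -0.108,"y": -0.11,"z": 0.006,"spin": -0.36,"hand": 1},
  {"x": -0.108,"y": -0.15,"z": 0.008,"spin": -0.48,"hand": 1},
  {"x": -0.108,"y": -0.19,"z": 0.01,"spin": -0.6,"hand": 1},
  {"x": -0.108,"y": -0.23,"z": 0.012,"spin": -0.72,"hand": 1},
  {"x": -0.108,"y": -0.26,"z": 0.013,"spin": -0.84,"hand": 1},
  {"x": -0.108,"y": -0.29,"z": 0.013,"spin": -0.96,"hand": 1},
])

```text
clock: 8.55
tool_pos: [0.4988, 0.0022, 0.1088]
eef_rot: [-0.41, -0.576, -0.41, 0.576]
wrist_force: [0.9, 0.1, -1.5]
grip_width: 0.0315
```

>>> play_rows([
  {"x": 0,"y": 0,"z": 0,"spin": -0.12,"hand": 1},
  {"x": 0,"y": 0,"z": 0,"spin": -0.24,"hand": 1},
  {"x": 0,"y": 0,"z": 0,"spin": -0.28,"hand": 1},
  {"x": 0,"y": 0,"z": 0,"spin": -0.28,"hand": 1},
  {"x": 0,"y": 0,"z": 0,"spin": -0.28,"hand": 1},
])

```text
clock: 8.97
tool_pos: [0.4999, 0.0003, 0.1086]
eef_rot: [-0.484, -0.516, -0.484, 0.516]
wrist_force: [-0.0, 0.5, -0.7]
grip_width: 0.032
```

```bash
python3 look.py w11.png bay_1:0.004 holder_1:.075
```

```text
clock 8.97 tcp [0.4999 0.0003 0.1086] yaw -0.0639 F [-0.   0.5 -0.7] w 0.032 q7 -0.42 cam [0.5053 0.0668 0.2785]
bay_1 0.95 [317.9  86.1] [0.5078 0.102 ]
bay_1 0.79 [317.7 125.6] [0.5054 0.0668]
holder_1 0.86 [463.1  97.7] [0.6073 0.0789]
holder_1 0.65 [551.1 312.1] [ 0.6958 -0.1005]
```

View pics/w11.png

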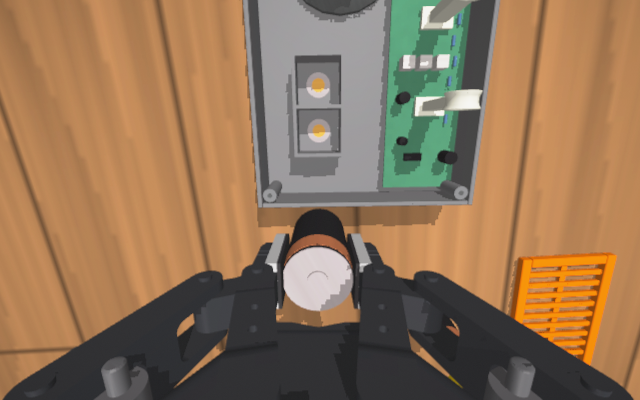

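```bash
python3 - <<'E'
from h import *
d=robot.camera("wrist"); np.savez("w11.npz",**d); save(d,"w12.png",(240,40,400,165),5)
for uv,z in [((318.5,131),.004),((318.5,86),.004)]: print(back(d,uv,z))
E
```

```text
[0.50587365 0.0616821  0.004     ]
[0.50841349 0.10202775 0.004     ]
```

View pics/w12.png

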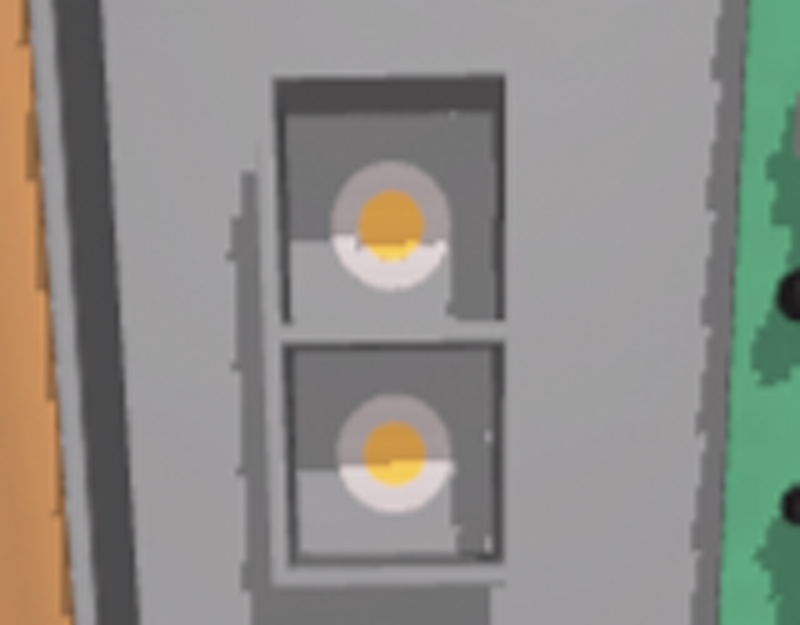

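```bash
python3 - <<'E'
from h import *
from scipy.optimize import least_squares
d=dict(np.load("w11.npz")); 
P=[];U=[]
def add(x,y,z,u,v): P.append((x,y,z)); U.append((240+u/5,40+v/5))
# image down = -y, right = +x
a=.019
add(-a,a,.032,284,345);add(a,a,.032,503,345);add(a,-a,.032,500,562);add(-a,-a,.032,290,565);add(0,0,.004,395,453)
c=.041
add(-a,c+a,.032,274,78);add(a,c+a,.032,505,76);add(a,c-a,.032,503,322);add(-a,c-a,.032,283,322);add(0,c,.004,391,226)
P=np.array(P);U=np.array(U)
def f(v):
    R=Ro.from_euler("z",v[2]).as_matrix(); X=P@R.T; X[:,:2]+=v[:2]; return (proj(d,X)-U).ravel()
r=least_squares(f,[.506,.062,-.05],loss="soft_l1",f_scale=.5); print(r.x,f(r.x).reshape(-1,2).round(1).tolist())
E
```

```text
[ 0.50609058  0.06179857 -0.05221429] [[-0.6, -0.3], [0.4, -0.9], [0.5, 0.9], [-0.4, 0.8], [-0.3, 0.3], [-0.2, -0.2], [0.5, -0.4], [0.4, -0.0], [-0.5, 0.5], [0.1, -0.0]]
```

```bash
python3 - <<'E'
from h import *
d=robot.camera("wrist"); s=robot.get_state(); p=s["tool_pos"]; R=Rt(s)
im=d["img"]; 
X=back(d,(318,279),p[2]-.0018+.06)
print("cell off world",X-p,"tool",R.T@(X-p))
# check: project rim circle
z=p[2]+.0582
for k in np.arange(0,360,90): 
    a=np.radians(k); print(k,proj(d,[X[0]+.0165*np.cos(a),X[1]+.0165*np.sin(a),z]).round(1))
save(d,"w13.png",(260,225,380,325),6)
o=(X-p)[:2]
go([.5082-o[0],.1027-o[1],.075],-.052)
E
```

```text
cell off world [ 0.00132202 -0.00079021  0.0582    ] tool [-0.05820001  0.00136569  0.00071087]
0 [[354.2 276.9]]
90 [[315.6 245.7]]
180 [[281.9 281. ]]
270 [[320.2 310.1]]
tcp [4.999e-01 4.000e-04 1.086e-01] yaw -0.0628 shift [ 0.0336  0.0005 -0.1033] spin -0.0108
```

View pics/w13.png

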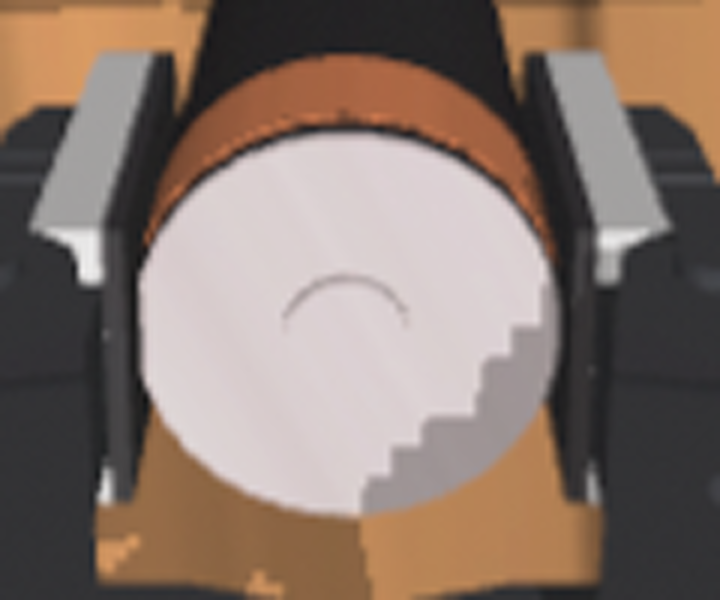

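>>> play_rows([
  {"x": 0,"y": 0,"z": -0.04,"spin": -0.011,"hand": 1},
  {"x": 0.01,"y": 0,"z": -0.08,"spin": -0.011,"hand": 1},
  {"x": 0.03,"y": 0,"z": -0.103,"spin": -0.011,"hand": 1},
  {"x": 0.05,"y": 0,"z": -0.103,"spin": -0.011,"hand": 1},
  {"x": 0.07,"y": 0,"z": -0.103,"spin": -0.011,"hand": 1},
  {"x": 0.07,"y": 0,"z": -0.103,"spin": -0.011,"hand": 1},
  {"x": 0.07,"y": 0,"z": -0.103,"spin": -0.011,"hand": 1},
])

```text
clock: 9.8
tool_pos: [0.5055, 0.103, 0.0381]
eef_rot: [-0.487, -0.512, -0.487, 0.513]
wrist_force: [-0.6, 0.1, -1.5]
grip_width: 0.0316
```

```bash
python3 look.py w14.png; python3 -c "
from h import *
go([.5082-.0013,.1027+.0008,.006],-.052)"
```

```text
clock 9.8 tcp [0.5055 0.103  0.0381] yaw -0.0512 F [-0.6  0.1 -1.5] w 0.0316 q7 -0.68 cam [0.5105 0.1697 0.208 ]
tcp [0.5065 0.1031 0.0391] yaw -0.0515 shift [ 0.0331  0.0003 -0.0004] spin 0.0005
```

View pics/w14.png

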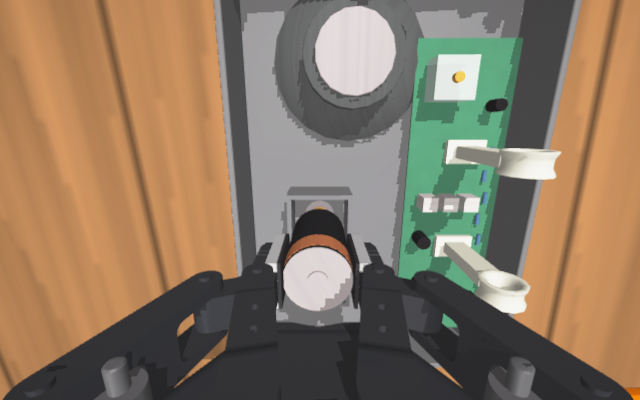

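>>> play_rows([
  {"x": 0.01,"y": 0,"z": 0,"spin": 0,"hand": 1},
  {"x": 0.018,"y": 0,"z": 0,"spin": 0,"hand": 1},
  {"x": 0.024,"y": 0,"z": 0,"spin": 0,"hand": 1},
  {"x": 0.028,"y": 0,"z": 0,"spin": 0,"hand": 1},
  {"x": 0.031,"y": 0,"z": 0,"spin": 0,"hand": 1},
  {"x": 0.033,"y": 0,"z": 0,"spin": 0,"hand": 1},
  {"x": 0.033,"y": 0,"z": 0,"spin": 0,"hand": 1},
])

```text
clock: 10.43
tool_pos: [0.5062, 0.1032, 0.0057]
eef_rot: [-0.487, -0.512, -0.487, 0.513]
wrist_force: [-1.4, -0.4, -1.0]
grip_width: 0.0315
```

```bash
python3 look.py w15.png
```

```text
clock 10.43 tcp [0.5062 0.1032 0.0057] yaw -0.0509 F [-1.4 -0.4 -1. ] w 0.0315 q7 -0.72 cam [0.5109 0.1699 0.1756]
```

View pics/w15.png

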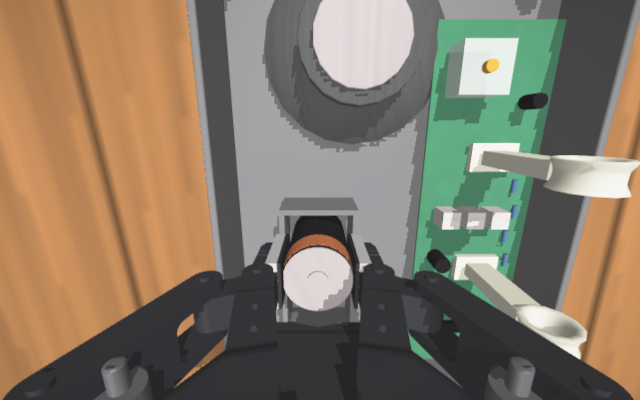

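>>> play_rows([
  {"x": 0.002,"y": 0,"z": 0,"spin": 0,"hand": 1},
  {"x": 0.003,"y": 0,"z": 0,"spin": 0,"hand": 1},
  {"x": 0.003,"y": 0,"z": 0,"spin": 0,"hand": 0.4},
  {"x": 0.003,"y": 0,"z": 0,"spin": 0,"hand": 0.35},
  {"x": 0.003,"y": 0,"z": 0,"spin": 0,"hand": 0.35},
  {"x": -0.02,"y": 0,"z": 0,"spin": 0,"hand": 0.35},
  {"x": -0.06,"y": 0,"z": 0,"spin": 0,"hand": 0.35},
  {"x": -0.1,"y": 0,"z": 0,"spin": 0,"hand": 0.35},
  {"x": -0.1,"y": 0,"z": 0,"spin": 0,"hand": 0.2},
])

```text
clock: 11.23
tool_pos: [0.5109, 0.1049, 0.1119]
eef_rot: [0.489, 0.516, 0.485, -0.509]
wrist_force: [1.1, 0.9, -0.6]
grip_width: 0.066
```

```bash
python3 look.py w16.png cell_1:0.004; python3 -c "
from h import *
go([.62,-.150,.115],-.052)
save(robot.camera('scene'),'s16.png',(280,150,420,250),5)"
```

```text
clock 11.23 tcp [0.5109 0.1049 0.1119] yaw -0.051 F [ 1.1  0.9 -0.6] w 0.066 q7 -0.62 cam [0.5138 0.171  0.282 ]
cell_1 0.6 [311.6 195.1] [0.5068 0.1025]
tcp [0.5077 0.1034 0.107 ] yaw -0.0514 shift [-0.0078  0.1252  0.2472] spin 0.0006
```

View pics/w16.png

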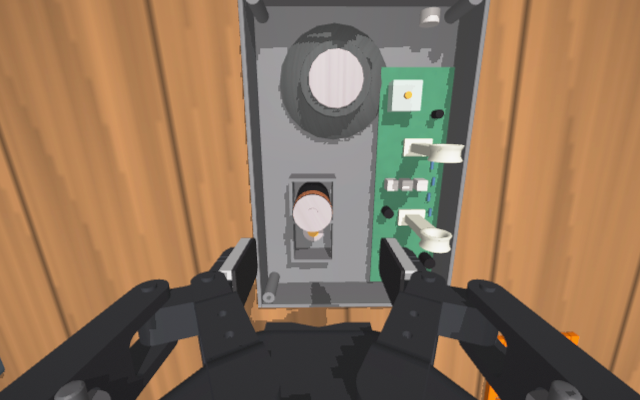

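View pics/s16.png

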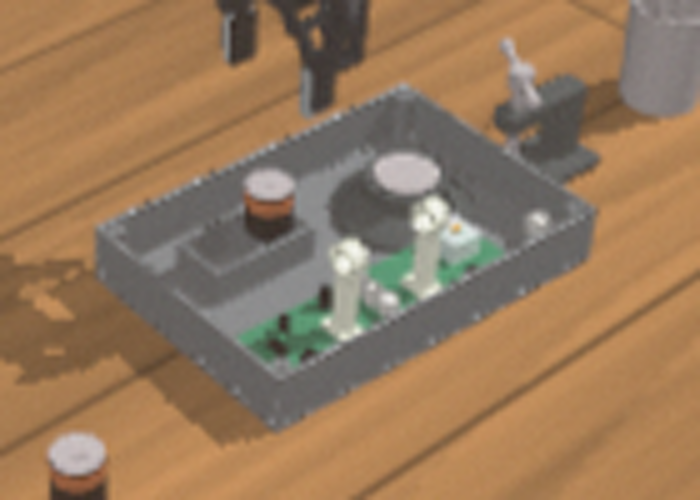

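>>> play_rows([
  {"x": 0,"y": 0.018,"z": 0.036,"spin": 0,"hand": 0.2},
  {"x": 0,"y": 0.036,"z": 0.072,"spin": 0,"hand": 0.2},
  {"x": 0,"y": 0.054,"z": 0.107,"spin": 0,"hand": 0.2},
  {"x": 0,"y": 0.072,"z": 0.142,"spin": 0,"hand": 0.2},
  {"x": 0,"y": 0.09,"z": 0.178,"spin": 0,"hand": 0.2},
  {"x": 0,"y": 0.108,"z": 0.214,"spin": 0,"hand": 0.2},
  {"x": 0,"y": 0.125,"z": 0.247,"spin": 0,"hand": 0.2},
  {"x": 0,"y": 0.125,"z": 0.247,"spin": 0,"hand": 0.2},
  {"x": 0,"y": 0.125,"z": 0.247,"spin": 0,"hand": 0.2},
])

```text
clock: 12.13
tool_pos: [0.6174, -0.1527, 0.103]
eef_rot: [-0.485, -0.513, -0.487, 0.515]
wrist_force: [-0.6, 1.5, 0.4]
grip_width: 0.0682
```

```bash
python3 look.py w17.png cell_1:0; python3 -c "
from h import *
go([.62,-.150,.002],-.052)"
```

```text
clock 12.13 tcp [ 0.6174 -0.1527  0.103 ] yaw -0.0556 F [-0.6  1.5  0.4] w 0.0682 q7 -0.14 cam [ 0.6229 -0.0861  0.2728]
cell_1 0.67 [315.9 191.5] [ 0.6165 -0.1507]
cell_1 0.63 [365.4 281.6] [ 0.6657 -0.2567]
tcp [ 0.6173 -0.1482  0.1039] yaw -0.0499 shift [0.1019 0.0031 0.0018] spin 0.0021
```

View pics/w17.png

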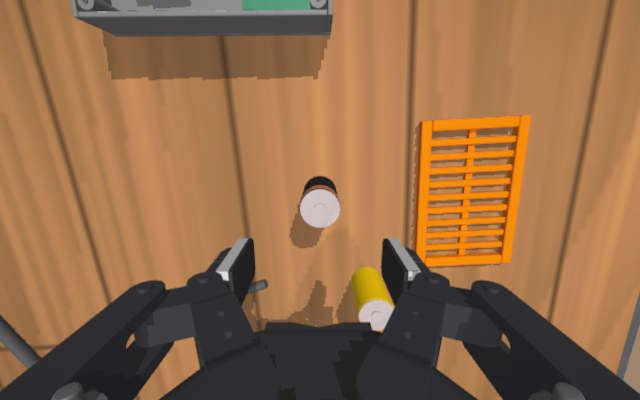

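```bash
python3 - <<'E'
from h import *
d=robot.camera("wrist"); s=robot.get_state()
for a in lm(d,"wrist","cell_1"): print(a,back(d,a[1],0))
save(d,"w18.png",(260,150,380,250),6)
go([.62,-.150,.002],-.052,s)
for z in (.06,):
  print(proj(d,[[.6185+.0165*c,-.1515+.0165*t,z] for c,t in ((1,0),(-1,0),(0,1),(0,-1))]).round(1))
E
```

```text
(0.77, array([363.4, 284. ])) [ 0.66413385 -0.25508745  0.        ]
(0.55, array([318.1, 197. ])) [ 0.61844154 -0.15208369  0.        ]
tcp [ 0.6175 -0.1476  0.1043] yaw -0.0487 shift [0.1023 0.0028 0.0025] spin 0.0033
[[338.3 213.7]
 [297.8 215.6]
 [317.  195. ]
 [319.  233.5]]
```

View pics/w18.png

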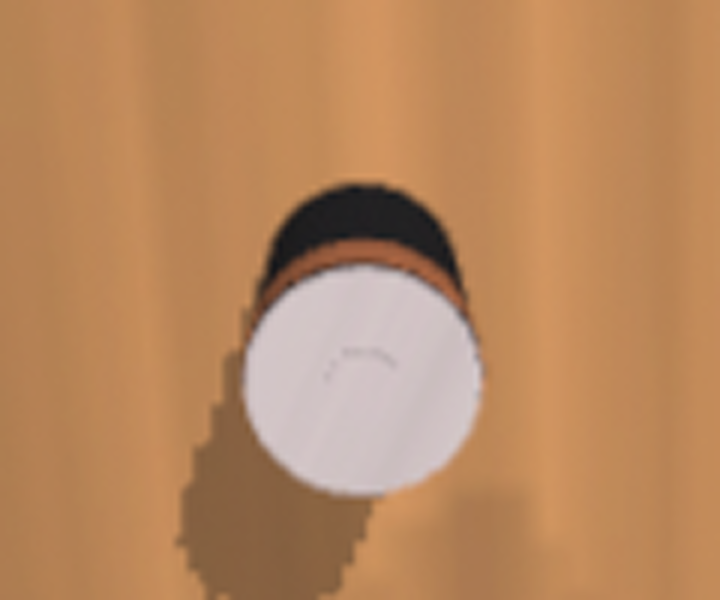

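>>> play_rows([
  {"x": 0.03,"y": 0.002,"z": 0.002,"spin": 0,"hand": 0.2},
  {"x": 0.06,"y": 0.002,"z": 0.002,"spin": 0,"hand": 0.2},
  {"x": 0.085,"y": 0.002,"z": 0.002,"spin": 0,"hand": 0.2},
  {"x": 0.102,"y": 0.002,"z": 0.002,"spin": 0,"hand": 0.2},
  {"x": 0.102,"y": 0.002,"z": 0.002,"spin": 0,"hand": 0.2},
  {"x": 0.102,"y": 0.002,"z": 0.002,"spin": 0,"hand": 0.4},
  {"x": 0.102,"y": 0.002,"z": 0.002,"spin": 0,"hand": 0.6},
  {"x": 0.102,"y": 0.002,"z": 0.002,"spin": 0,"hand": 0.8},
  {"x": 0.102,"y": 0.002,"z": 0.002,"spin": 0,"hand": 1},
  {"x": 0.102,"y": 0.002,"z": 0.002,"spin": 0,"hand": 1},
])

```text
clock: 13.17
tool_pos: [0.6217, -0.1517, 0.0054]
eef_rot: [0.488, 0.513, 0.486, -0.512]
wrist_force: [-0.8, 0.8, 7.7]
grip_width: 0.0319
```

>>> play_rows([
  {"x": 0,"y": 0,"z": 0,"spin": 0,"hand": 1},
  {"x": 0,"y": 0,"z": 0,"spin": 0,"hand": 1},
])

```text
clock: 13.33
tool_pos: [0.6217, -0.1517, 0.0055]
eef_rot: [0.488, 0.513, 0.486, -0.512]
wrist_force: [-0.9, 1.2, 7.4]
grip_width: 0.0316
```

```bash
python3 look.py w19.png; python3 -c "
from h import *
go([.505,.01,.1],-.052)"
```

```text
clock 13.33 tcp [ 0.6217 -0.1517  0.0055] yaw -0.0509 F [-0.9  1.2  7.4] w 0.0316 q7 -0.18 cam [ 0.6259 -0.0851  0.1753]
tcp [ 0.6218 -0.1517  0.0055] yaw -0.0509 shift [-0.0949 -0.1246 -0.1555] spin 0.0011
```

View pics/w19.png

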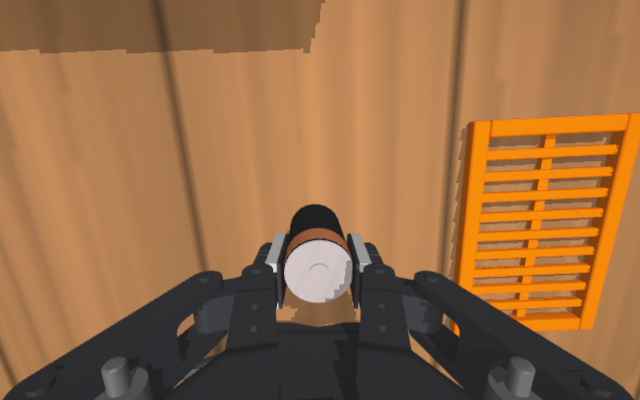

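```bash
python3 - <<'E'
from h import *
from scipy.optimize import least_squares
d=robot.camera("wrist"); s=robot.get_state(); p=s["tool_pos"]; R=Rt(s)
im=d["img"].astype(int)
save(d,"w20.png",(260,215,380,315),6)
X=back(d,(318.5,270),.06); print(X-p, R.T@(X-p))
for c,t in ((1,0),(-1,0),(0,1),(0,-1)): print(proj(d,[X[0]+.0165*c,X[1]+.0165*t,.06]).round(1))
o=(X-p)[:2]; go([.5061-o[0],.0618-o[1],.09],-.052,s)
E
```

```text
[0.00156108 0.00176083 0.05454506] [-0.0545414   0.00160688 -0.00183146]
[[353.9 268.3]]
[[283.2 271.7]]
[[316.7 237.1]]
[[320.2 300.8]]
tcp [ 0.6217 -0.1517  0.0055] yaw -0.0509 shift [-0.0849 -0.1276 -0.2055] spin 0.0011
```

View pics/w20.png

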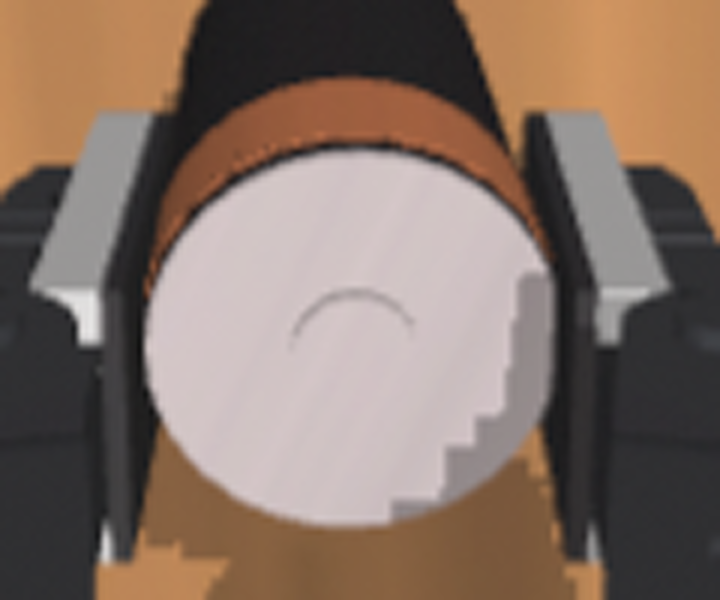

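>>> play_rows([
  {"x": -0.035,"y": 0,"z": 0,"spin": 0,"hand": 1},
  {"x": -0.07,"y": -0.005,"z": -0.01,"spin": 0,"hand": 1},
  {"x": -0.085,"y": -0.025,"z": -0.043,"spin": 0,"hand": 1},
  {"x": -0.085,"y": -0.045,"z": -0.076,"spin": 0,"hand": 1},
  {"x": -0.085,"y": -0.067,"z": -0.11,"spin": 0,"hand": 1},
  {"x": -0.085,"y": -0.088,"z": -0.143,"spin": 0,"hand": 1},
  {"x": -0.085,"y": -0.108,"z": -0.176,"spin": 0,"hand": 1},
  {"x": -0.085,"y": -0.1276,"z": -0.2067,"spin": 0,"hand": 1},
  {"x": -0.085,"y": -0.1276,"z": -0.2067,"spin": 0,"hand": 1},
  {"x": -0.06,"y": -0.1276,"z": -0.2067,"spin": 0,"hand": 1},
])

```text
clock: 14.27
tool_pos: [0.5064, 0.0644, 0.0676]
eef_rot: [0.49, 0.514, 0.487, -0.509]
wrist_force: [0.1, -0.1, -1.9]
grip_width: 0.0317
```

>>> play_rows([
  {"x": 0.015,"y": 0,"z": 0,"spin": 0,"hand": 1},
  {"x": 0.015,"y": 0,"z": 0,"spin": 0,"hand": 1},
  {"x": 0.015,"y": 0,"z": 0,"spin": 0,"hand": 1},
])

```text
clock: 14.52
tool_pos: [0.5033, 0.0608, 0.0486]
eef_rot: [-0.487, -0.512, -0.487, 0.513]
wrist_force: [0.5, -0.5, -0.8]
grip_width: 0.032
```

```bash
python3 look.py w21.png; python3 -c "
from h import *
go([.5046,.0612,.0095],-.052)"
```

```text
clock 14.52 tcp [0.5033 0.0608 0.0486] yaw -0.0509 F [ 0.5 -0.5 -0.8] w 0.032 q7 -0.59 cam [0.5081 0.1274 0.2185]
tcp [0.504  0.061  0.0493] yaw -0.0512 shift [ 0.0398  0.0005 -0.0003] spin 0.0008
```

View pics/w21.png

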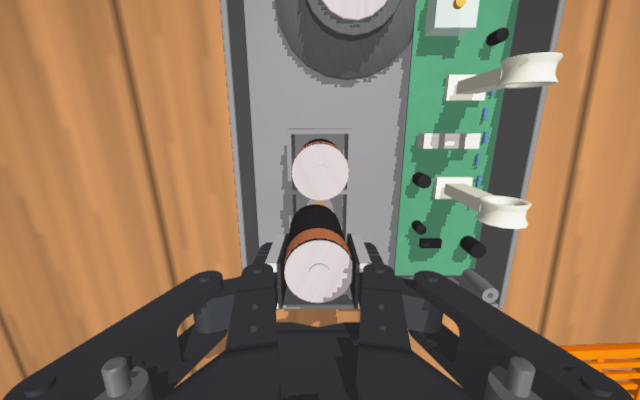

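>>> play_rows([
  {"x": 0.008,"y": 0.0005,"z": 0,"spin": 0,"hand": 1},
  {"x": 0.014,"y": 0.0005,"z": 0,"spin": 0,"hand": 1},
  {"x": 0.02,"y": 0.0005,"z": 0,"spin": 0,"hand": 1},
  {"x": 0.026,"y": 0.0005,"z": 0,"spin": 0,"hand": 1},
  {"x": 0.031,"y": 0.0005,"z": 0,"spin": 0,"hand": 1},
  {"x": 0.035,"y": 0.0005,"z": 0,"spin": 0,"hand": 1},
  {"x": 0.038,"y": 0.0005,"z": 0,"spin": 0,"hand": 1},
  {"x": 0.04,"y": 0.0005,"z": 0,"spin": 0,"hand": 1},
])

```text
clock: 15.23
tool_pos: [0.5041, 0.0612, 0.0091]
eef_rot: [-0.487, -0.512, -0.487, 0.513]
wrist_force: [-8.6, -0.8, 34.3]
grip_width: 0.0316
```

```bash
python3 look.py w22.png
```

```text
clock 15.23 tcp [0.5041 0.0612 0.0091] yaw -0.0509 F [-8.6 -0.8 34.3] w 0.0316 q7 -0.64 cam [0.5088 0.1279 0.179 ]
```

View pics/w22.png

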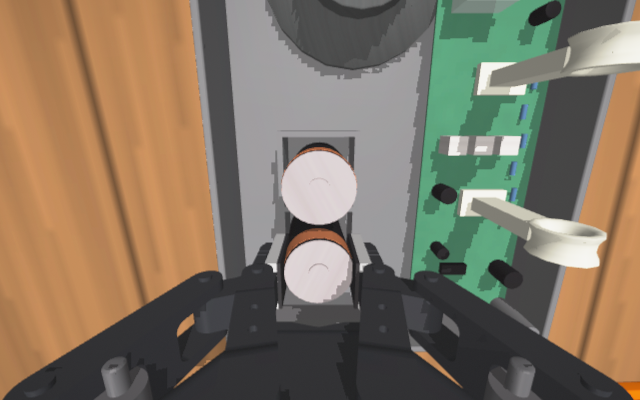

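The cell is on the bay floor (34 N contact at z .009, as predicted). I'll release it, rise and check.

>>> play_rows([
  {"x": -0.002,"y": 0,"z": 0,"spin": 0,"hand": 0.4},
  {"x": -0.002,"y": 0,"z": 0,"spin": 0,"hand": 0.35},
  {"x": -0.002,"y": 0,"z": 0,"spin": 0,"hand": 0.35},
  {"x": -0.004,"y": 0,"z": 0,"spin": 0,"hand": 0.35},
  {"x": -0.03,"y": 0,"z": 0,"spin": 0,"hand": 0.35},
  {"x": -0.07,"y": 0,"z": 0,"spin": 0,"hand": 0.35},
  {"x": -0.105,"y": 0,"z": 0,"spin": 0,"hand": 0.35},
  {"x": -0.105,"y": 0,"z": 0,"spin": 0,"hand": 0.5},
  {"x": -0.105,"y": 0,"z": 0,"spin": 0,"hand": 0.5},
])

```text
clock: 16.03
tool_pos: [0.5057, 0.0611, 0.1156]
eef_rot: [0.488, 0.514, 0.486, -0.512]
wrist_force: [-0.6, 0.8, -0.9]
grip_width: 0.0428
```

```bash
python3 look.py w23.png cell_1:0.004 holder_1:0.075; python3 -c "
from h import *
d=robot.camera('wrist'); np.savez('w23.npz',**d); save(d,'w23c.png',(380,120,480,270),4)
save(robot.camera('scene'),'s23.png',(290,150,410,250),6)
go([.432,-.289,.1],-1.25)"
```

```text
clock 16.03 tcp [0.5057 0.0611 0.1156] yaw -0.0515 F [-0.6  0.8 -0.9] w 0.0428 q7 -0.53 cam [0.5096 0.1276 0.2855]
cell_1 0.86 [316.8 154.3] [0.5085 0.0997]
cell_1 0.65 [312.7 190.8] [0.5023 0.0621]
holder_1 0.62 [457.8  89.8] [0.6118 0.1471]
holder_1 0.59 [446.4 186.8] [0.6087 0.0763]
tcp [0.503  0.0609 0.1124] yaw -0.0509 shift [ 0.0127 -0.0531  0.353 ] spin 1.1991
```

View pics/w23.png

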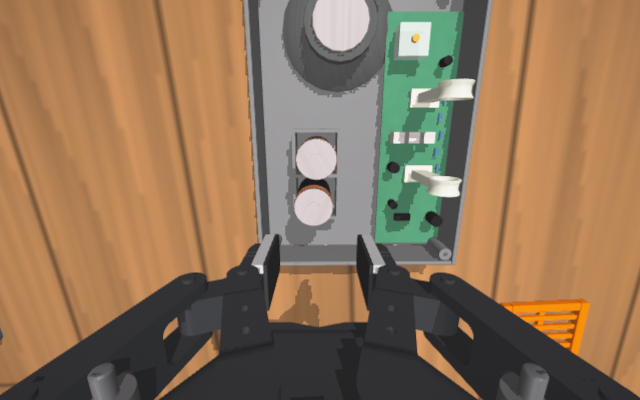

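View pics/s23.png

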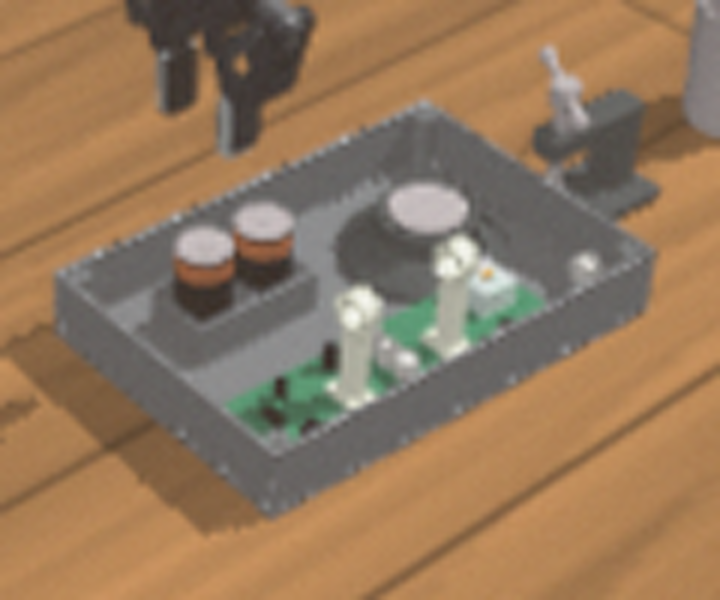

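View pics/w23c.png

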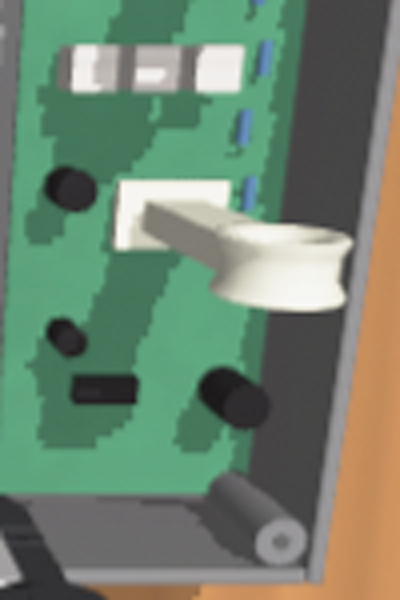

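Both cells are in their bays, standing upright and level with each other. Next is the rod.

>>> play_rows([
  {"x": 0,"y": -0.005,"z": 0.035,"spin": 0.12,"hand": 0.5},
  {"x": 0,"y": -0.01,"z": 0.07,"spin": 0.24,"hand": 0.5},
  {"x": 0,"y": -0.015,"z": 0.105,"spin": 0.36,"hand": 0.5},
  {"x": 0,"y": -0.02,"z": 0.14,"spin": 0.48,"hand": 0.5},
  {"x": 0,"y": -0.026,"z": 0.175,"spin": 0.6,"hand": 0.5},
  {"x": 0,"y": -0.031,"z": 0.21,"spin": 0.72,"hand": 0.5},
  {"x": 0,"y": -0.037,"z": 0.245,"spin": 0.84,"hand": 0.5},
  {"x": 0,"y": -0.042,"z": 0.28,"spin": 0.96,"hand": 0.5},
  {"x": 0,"y": -0.048,"z": 0.316,"spin": 1.08,"hand": 0.5},
  {"x": 0,"y": -0.053,"z": 0.353,"spin": 1.2,"hand": 0.5},
])

```text
clock: 17.12
tool_pos: [0.4318, -0.2899, 0.1127]
eef_rot: [-0.11, -0.698, -0.111, 0.699]
wrist_force: [0.9, -0.1, -0.2]
grip_width: 0.0426
```

>>> play_rows([
  {"x": 0.03,"y": 0,"z": 0,"spin": 0,"hand": 0.5},
  {"x": 0.06,"y": 0,"z": 0,"spin": 0,"hand": 0.5},
  {"x": 0.06,"y": 0,"z": 0,"spin": 0,"hand": 0.5},
  {"x": 0.06,"y": 0,"z": 0,"spin": 0,"hand": 0.5},
  {"x": 0.06,"y": 0,"z": 0,"spin": 0,"hand": 0.5},
])

```text
clock: 17.53
tool_pos: [0.4337, -0.2884, 0.0542]
eef_rot: [0.113, 0.698, 0.113, -0.698]
wrist_force: [0.5, -0.2, -0.3]
grip_width: 0.0426
```

```bash
python3 look.py w24.png rod:0.005; python3 - <<'E'
from h import *
d=robot.camera("wrist"); s=robot.get_state(); R=Rt(s); p=s["tool_pos"]
for a in robot.outline_of("wrist","rod"):
    m=a["mask"]; r=cv2.minAreaRect(np.argwhere(m)[:,::-1].astype(np.float32)); b=cv2.boxPoints(r)
    L=[np.linalg.norm(b[i]-b[(i+1)%4]) for i in range(2)]; k=int(np.argmin(L))
    e1,e2=(b[k]+b[k+1])/2,(b[(k+2)%4]+b[(k+3)%4])/2
    A,B=back(d,e1,.006),back(d,e2,.006); v=A-B
    print(round(a["p"],2),e1.round(1),e2.round(1),A.round(4),B.round(4),np.linalg.norm(v).round(4),"heading",np.arctan2(v[1],v[0]).round(4),"tool",(R.T@(A-p)).round(4),(R.T@(B-p)).round(4))
print(p,yaw(s))
E
```

```text
clock 17.53 tcp [ 0.4337 -0.2884  0.0542] yaw -1.2499 F [ 0.5 -0.2 -0.3] w 0.0426 q7 -0.84 cam [ 0.498  -0.2673  0.2241]
rod 0.96 [317.4 153.9] [ 0.4777 -0.2739]
0.88 [318.  38.] [318. 245.] [ 0.5559 -0.2492  0.006 ] [ 0.405  -0.2994  0.006 ] 0.1591 heading 0.3208 tool [ 0.0493  0.0005 -0.1279] [0.049  0.0005 0.0312]
0.48 [176.5 381. ] [154.4 398.2] [ 0.221  -0.2116  0.006 ] [ 0.1922 -0.1944  0.006 ] 0.0336 heading -0.5376 tool [ 0.0485 -0.1408  0.1781] [ 0.0484 -0.1662  0.2001]
[ 0.43435481 -0.28901945  0.05506856] -1.2501954065840677
```

View pics/w24.png

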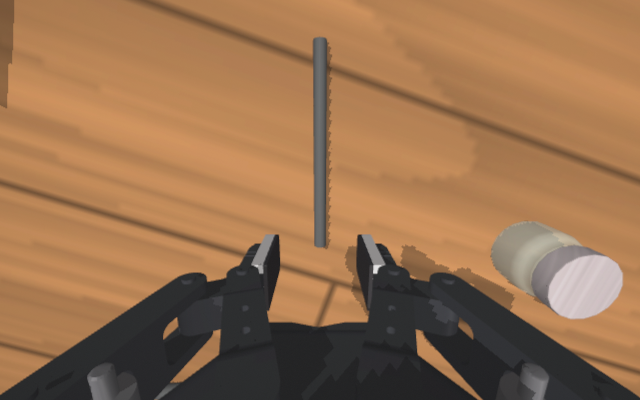

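>>> play_rows([
  {"x": 0.025,"y": 0.0005,"z": 0,"spin": 0,"hand": 0.62},
  {"x": 0.045,"y": 0.0005,"z": 0,"spin": 0,"hand": 0.62},
  {"x": 0.06,"y": 0.0005,"z": 0,"spin": 0,"hand": 0.62},
  {"x": 0.07,"y": 0.0005,"z": 0,"spin": 0,"hand": 0.62},
  {"x": 0.076,"y": 0.0005,"z": 0,"spin": 0,"hand": 0.62},
  {"x": 0.076,"y": 0.0005,"z": 0,"spin": 0,"hand": 0.62},
  {"x": 0.076,"y": 0.0005,"z": 0,"spin": 0,"hand": 0.62},
], newtons=30)

```text
clock: 18.32
tool_pos: [0.4338, -0.2895, -0.0218]
eef_rot: [0.113, 0.698, 0.112, -0.698]
wrist_force: [-0.1, 0.4, -0.8]
grip_width: 0.0328
```

```bash
python3 look.py w25.png; python3 - <<'E'
from h import *
d=robot.camera("wrist"); save(d,"w26.png",(240,200,400,320),5)
s=robot.get_state(); R=Rt(s);p=s["tool_pos"]; w=s["grip_width"]/2; print(p,w)
for b in (.024,.027,.030,.033): print(b,proj(d,[p+R[:,1]*k*w-R[:,0]*b-R[:,2]*.011 for k in(-1,1)]).round(1).tolist())
E
```

```text
clock 18.32 tcp [ 0.4338 -0.2895 -0.0218] yaw -1.2508 F [-0.1  0.4 -0.8] w 0.0328 q7 -0.86 cam [ 0.498  -0.2684  0.1481]
[ 0.43405902 -0.28973322 -0.02145492] 0.016292418775834646
0.024 [[288.4, 229.8], [346.2, 229.8]]
0.027 [[287.9, 231.8], [346.7, 231.8]]
0.03 [[287.3, 233.9], [347.3, 233.9]]
0.033 [[286.7, 236.0], [347.9, 236.0]]
```

View pics/w26.png

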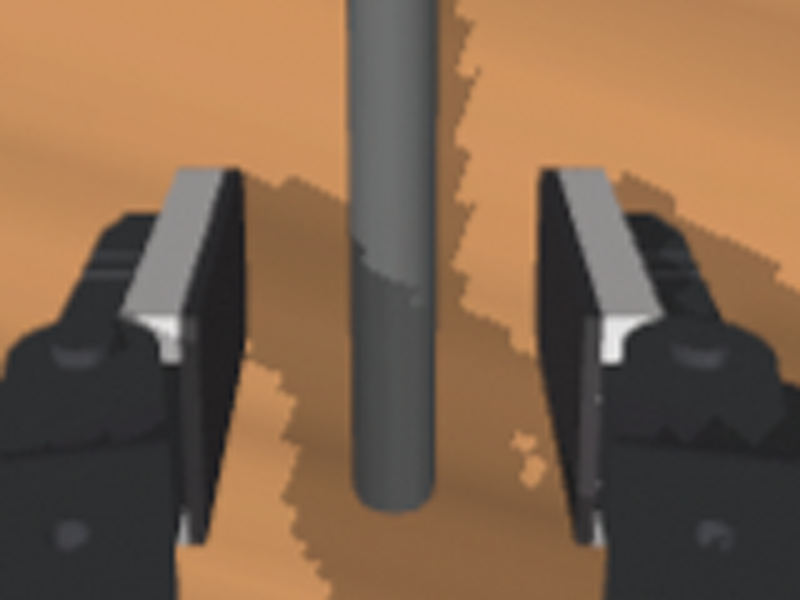

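>>> play_rows([
  {"x": 0.002,"y": 0,"z": 0,"spin": 0,"hand": 0.62},
  {"x": 0.004,"y": 0,"z": 0,"spin": 0,"hand": 0.62},
  {"x": 0.004,"y": 0,"z": 0,"spin": 0,"hand": 0.7},
  {"x": 0.004,"y": 0,"z": 0,"spin": 0,"hand": 0.77},
  {"x": 0.004,"y": 0,"z": 0,"spin": 0,"hand": 0.83},
  {"x": 0.004,"y": 0,"z": 0,"spin": 0,"hand": 0.9},
  {"x": 0.004,"y": 0,"z": 0,"spin": 0,"hand": 1},
  {"x": 0.004,"y": 0,"z": 0,"spin": 0,"hand": 1},
  {"x": 0.004,"y": 0,"z": 0,"spin": 0,"hand": 1},
], newtons=30)

```text
clock: 19.17
tool_pos: [0.4334, -0.2894, -0.0262]
eef_rot: [0.113, 0.698, 0.113, -0.698]
wrist_force: [-0.3, 1.0, 1.1]
grip_width: 0.0086
```

```bash
python3 look.py w27.png; python3 - <<'E'
from h import *
d=robot.camera("wrist"); save(d,"w28.png",(240,200,400,320),5)
s=robot.get_state(); R=Rt(s);p=s["tool_pos"]; w=s["grip_width"]/2; print(p,w)
for b in (.021,.024,.027,.030,.033): print(b,proj(d,[p+R[:,1]*k*w-R[:,0]*b-R[:,2]*.011 for k in(-1,1)]).round(1).tolist())
E
```

```text
clock 19.17 tcp [ 0.4334 -0.2894 -0.0262] yaw -1.251 F [-0.3  1.   1.1] w 0.0086 q7 -0.87 cam [ 0.4977 -0.2683  0.1436]
[ 0.4333758  -0.28938727 -0.026244  ] 0.004049639261537892
0.021 [[310.2, 228.0], [324.3, 227.9]]
0.024 [[310.0, 229.9], [324.4, 229.8]]
0.027 [[309.9, 231.8], [324.5, 231.8]]
0.03 [[309.8, 233.9], [324.7, 233.9]]
0.033 [[309.6, 236.0], [324.8, 236.0]]
```

View pics/w28.png

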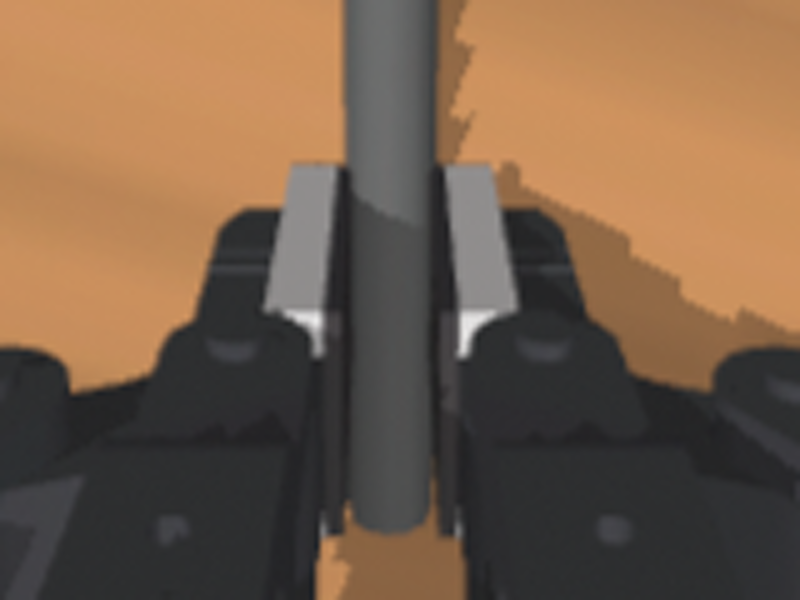

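The rod is gripped level at 8.6 mm, with the grip 48 mm from its middle. I'll lift it, turn it parallel to the radio's y axis and stop short of holder 1.

>>> play_rows([
  {"x": -0.02,"y": 0,"z": 0,"spin": 0,"hand": 1},
  {"x": -0.05,"y": 0,"z": 0,"spin": 0,"hand": 1},
  {"x": -0.08,"y": -0.015,"z": -0.02,"spin": -0.12,"hand": 1},
  {"x": -0.101,"y": -0.035,"z": -0.045,"spin": -0.24,"hand": 1},
  {"x": -0.101,"y": -0.055,"z": -0.075,"spin": -0.36,"hand": 1},
  {"x": -0.101,"y": -0.075,"z": -0.105,"spin": -0.48,"hand": 1},
  {"x": -0.101,"y": -0.095,"z": -0.135,"spin": -0.6,"hand": 1},
  {"x": -0.101,"y": -0.115,"z": -0.165,"spin": -0.72,"hand": 1},
  {"x": -0.101,"y": -0.135,"z": -0.195,"spin": -0.84,"hand": 1},
  {"x": -0.101,"y": -0.156,"z": -0.2275,"spin": -0.96,"hand": 1},
], newtons=35)

```text
clock: 20.1
tool_pos: [0.6005, -0.0688, 0.0743]
eef_rot: [-0.424, -0.566, -0.424, 0.566]
wrist_force: [0.5, -1.0, -0.9]
grip_width: 0.0079
```

>>> play_rows([
  {"x": 0,"y": 0,"z": 0,"spin": -0.12,"hand": 1},
  {"x": 0,"y": 0,"z": 0,"spin": -0.239,"hand": 1},
  {"x": 0,"y": 0,"z": 0,"spin": -0.239,"hand": 1},
  {"x": 0,"y": 0,"z": 0,"spin": -0.239,"hand": 1},
  {"x": 0,"y": 0,"z": 0,"spin": -0.239,"hand": 1},
])

```text
clock: 20.52
tool_pos: [0.5998, -0.0704, 0.0744]
eef_rot: [-0.486, -0.514, -0.486, 0.514]
wrist_force: [-0.1, 0.6, -0.6]
grip_width: 0.0082
```

```bash
python3 look.py w29.png holder_1:0.075; python3 -c "
from h import *
d=robot.camera('wrist'); np.savez('w29.npz',**d); save(d,'w29c.png',(260,40,400,150),5)
go([.6005,-.066,.0438],-.052)
s=robot.get_state(); np.savez('s29.npz',p=s['tool_pos'],R=Rt(s))
S=robot.camera('scene'); np.savez('sc29.npz',**S); save(S,'s29.png',(260,150,400,250),5)
"
```

```text
clock 20.52 tcp [ 0.5998 -0.0704  0.0744] yaw -0.0564 F [-0.1  0.6 -0.6] w 0.0082 q7 -0.3 cam [ 0.6048 -0.0038  0.2442]
tcp [ 0.6    -0.0701  0.0746] yaw -0.0542 shift [ 0.0308  0.0002 -0.0042] spin -0.0022
```

View pics/w29.png

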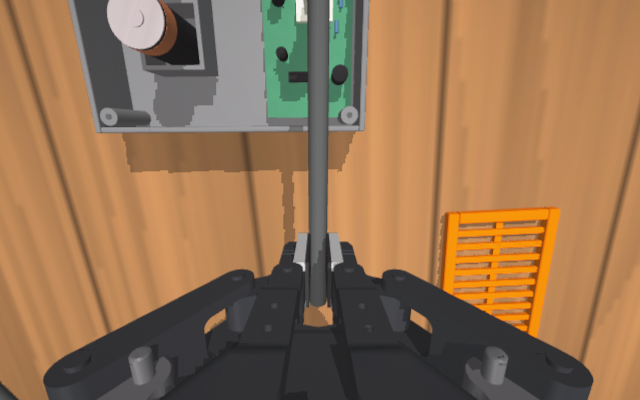

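View pics/w29c.png

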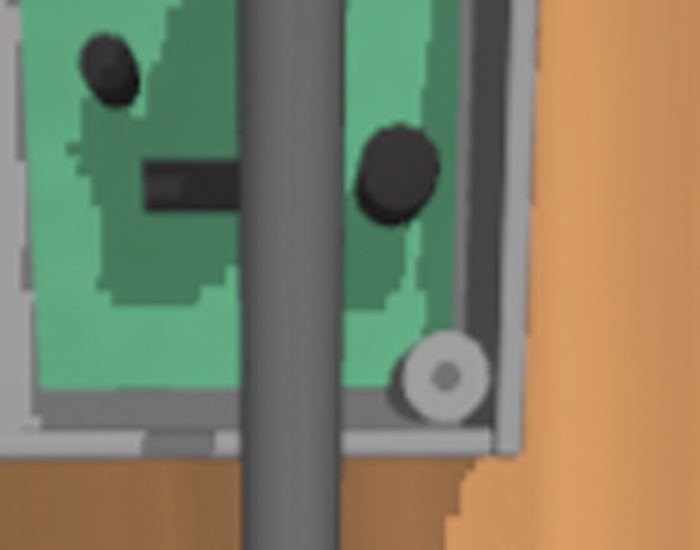

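View pics/s29.png

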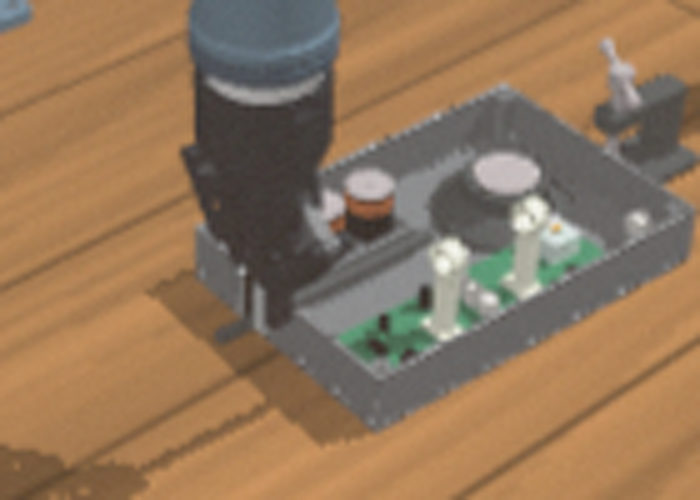

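>>> play_rows([
  {"x": -0.04,"y": -0.012,"z": -0.01,"spin": -0.002,"hand": 1},
  {"x": -0.08,"y": -0.024,"z": -0.02,"spin": -0.002,"hand": 1},
  {"x": -0.1,"y": -0.03,"z": -0.03,"spin": -0.002,"hand": 1},
  {"x": -0.1,"y": -0.03,"z": -0.03,"spin": -0.002,"hand": 1},
  {"x": -0.1,"y": -0.03,"z": -0.03,"spin": -0.002,"hand": 1},
  {"x": -0.1,"y": -0.03,"z": -0.03,"spin": -0.002,"hand": 1},
  {"x": -0.1,"y": -0.03,"z": -0.03,"spin": -0.002,"hand": 1},
])

```text
clock: 21.3
tool_pos: [0.571, -0.0391, 0.1732]
eef_rot: [-0.487, -0.512, -0.488, 0.513]
wrist_force: [0.0, -0.7, -0.6]
grip_width: 0.0079
```

```bash
python3 look.py w30.png holder_1:0.075; python3 -c "
from h import *
d=robot.camera('wrist'); s=robot.get_state(); np.savez('w30.npz',p=s['tool_pos'],RT=Rt(s),**d); save(d,'w30c.png',(290,0,410,110),6)
print(s['tool_pos'],yaw(s))
"
```

```text
clock 21.3 tcp [ 0.571  -0.0391  0.1732] yaw -0.0512 F [ 0.  -0.7 -0.6] w 0.0079 q7 -0.29 cam [0.576  0.0275 0.3431]
holder_1 0.58 [352.7  64.9] [0.6092 0.0777]
[ 0.57127131 -0.03867068  0.17343187] -0.05079332599886393
```

View pics/w30.png

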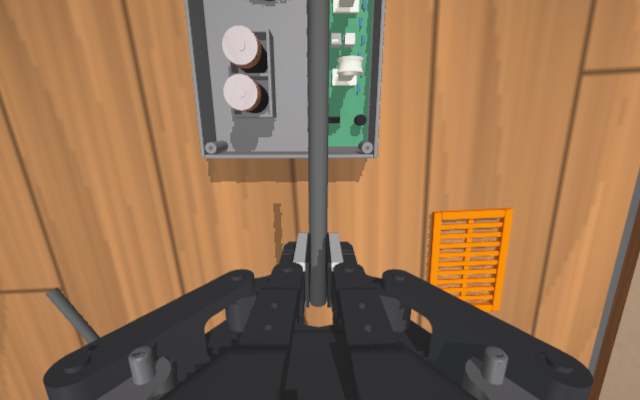

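```bash
python3 - <<'E'
from h import *
for n,(c0,c1,r0,r1) in {"w30":(325,385,48,90),"w23":(400,475,160,200)}.items():
    d=dict(np.load(n+".npz")); im=d["img"].astype(int)
    m=(im.min(2)>150)&(im.max(2)-im.min(2)<50)
    print(n,d["R"][1].round(2))
    for r in range(r0,r1,1):
        c=np.where(m[r,c0:c1])[0]+c0
        if len(c): 
            sp=np.split(c,np.where(np.diff(c)>1)[0]+1); print(r,[(int(a[0]),int(a[-1])) for a in sp if len(a)>2],end="; ")
    print()
d=dict(np.load("w30.npz")); g=cv2.cvtColor(d["img"],cv2.COLOR_RGB2HSV).astype(int)
for r in (2,10,110,140,165,190,215): print(r,d["img"][r,300:336].mean(1).astype(int).tolist())
E
```

```text
w30 [-0.05 -0.96  0.26]
48 []; 49 []; 50 []; 51 []; 52 []; 53 []; 54 []; 55 []; 56 [(344, 358)]; 57 [(341, 362)]; 58 [(340, 362)]; 59 [(340, 362)]; 60 [(340, 362)]; 61 [(340, 361)]; 62 [(340, 361)]; 63 [(340, 361)]; 64 [(340, 361)]; 65 [(340, 361)]; 66 [(340, 361)]; 67 [(340, 361)]; 68 [(339, 361)]; 69 [(332, 362)]; 70 [(332, 362)]; 71 [(332, 362)]; 72 [(332, 340), (342, 354), (360, 362)]; 73 [(332, 337), (343, 356)]; 74 [(332, 337), (342, 355)]; 75 [(332, 338), (345, 351)]; 76 [(332, 337), (354, 356)]; 77 [(332, 337), (353, 356)]; 78 [(332, 337), (352, 356)]; 79 [(332, 337), (352, 356)]; 80 [(332, 337), (351, 356)]; 81 [(332, 356)]; 82 [(332, 356)]; 83 [(332, 356)]; 84 [(332, 356)]; 85 [(332, 335), (349, 355)]; 86 []; 87 []; 88 []; 89 []; 
w23 [-0.05 -0.96  0.26]
160 []; 161 []; 162 []; 163 []; 164 []; 165 [(410, 437), (472, 474)]; 166 [(410, 437), (472, 474)]; 167 [(410, 437)]; 168 [(410, 437)]; 169 [(410, 437)]; 170 [(410, 436)]; 171 [(409, 416), (420, 436)]; 172 [(409, 415), (422, 437), (471, 473)]; 173 [(409, 415), (425, 439)]; 174 [(409, 415), (426, 442)]; 175 [(409, 415), (429
[... 1057 characters left out ...]
 93, 93]
140 [154, 155, 155, 155, 155, 155, 155, 155, 98, 71, 81, 87, 93, 97, 100, 103, 105, 107, 106, 105, 107, 106, 103, 100, 97, 91, 85, 71, 117, 130, 130, 130, 130, 130, 130, 130]
165 [99, 100, 99, 100, 100, 100, 100, 101, 78, 74, 80, 87, 93, 97, 100, 102, 104, 107, 107, 106, 106, 104, 103, 99, 95, 90, 83, 74, 96, 101, 100, 99, 99, 99, 99, 100]
190 [136, 136, 137, 137, 137, 138, 137, 138, 97, 75, 80, 86, 93, 97, 101, 102, 104, 107, 107, 107, 108, 104, 102, 99, 94, 88, 78, 96, 135, 142, 140, 138, 138, 138, 138, 138]
215 [134, 135, 135, 135, 135, 135, 136, 136, 106, 79, 80, 85, 92, 97, 100, 102, 104, 107, 107, 107, 106, 104, 102, 98, 92, 86, 74, 114, 142, 145, 142, 140, 139, 138, 139, 138]
```

```bash
cat > rodfit.py <<'E'
from h import *
from scipy.optimize import least_squares
def edges(img,rows,lo=300,hi=336):
    out=[]
    for r in rows:
        g=cv2.cvtColor(img[r:r+1],cv2.COLOR_RGB2LAB)[0].astype(float)
        def step(c):  # colour change between c and c+1
            return np.linalg.norm(np.diff(g[lo:hi],axis=0),axis=1)
        e=step(0); mid=(lo+hi)//2-lo
        def pk(a,b):
            k=a+int(np.argmax(e[a:b])); 
            if e[k]<8: return None
            w=e[k-1:k+2]; return lo+k+.5+(w[2]-w[0])/w.sum()
        L=pk(1,mid-5); Rr=pk(mid+3,len(e)-1)
        out.append((r,L,Rr))
    return out
def fit(d,p,R,ed,rad=.005):
    c=-d["R"].T@d["t"]
    def f(v):
        a=R@np.array([v[3],v[2],-1.]); a/=np.linalg.norm(a)   # along the rod, ahead (-z tool)
        o=p+R@np.array([-v[0],v[1],0.])
        res=[]
        s=np.linspace(-.03,.15,60); X=o+s[:,None]*a
        n=np.cross(a,X-c); n/=np.linalg.norm(n,axis=1)[:,None]
        P1,P2=proj(d,X+rad*n),proj(d,X-rad*n)
        if P1[:,0].mean()>P2[:,0].mean(): P1,P2=P2,P1
        for r,l,rr in ed:
            for P,u in((P1,l),(P2,rr)):
                if u is not None:
                    i=np.argsort(P[:,1]); res.append(np.interp(r,P[i,1],P[i,0])-u)
        return np.array(res)
    q=least_squares(f,[.031,0,0,0],loss="soft_l1",f_scale=.3); return q.x,np.abs(f(q.x))
E
python3 - <<'E'
from rodfit import *
np.set_printoptions(precision=4,suppress=True)
d=dict(np.load("w30.npz")); p,R=d["p"],d["RT"]
ed=edges(d["img"],list(range(2,46,3))+list(range(100,228,4)))
v,res=fit(d,p,R,ed); print("rod: behind tcp, y, slope y, pitch",v,"res",np.median(res),res.max(),len(res))
D3=dict(np.load("w23.npz"))
def circ(h,s,d):
    y=-.0522; ax=np.array([-np.sin(y),np.cos(y),0]); ex=np.array([np.cos(y),np.sin(y),0]); t=np.linspace(0,2*np.pi,200)
    return proj(d,h+s*.006*ax+.0125*(np.cos(t)[:,None]*ex+np.sin(t)[:,None]*np.array([0,0,1])))
def g(h):
    a,b=circ(h,1,d),circ(h,-1,d); A,B=circ(h,1,D3),circ(h,-1,D3)
    return np.array([a[:,0].min()-339.5,a[:,0].max()-362.5,a[:,1].min()-55.5,b[:,0].max()-362.5,
      A[:,0].max()-467.5,A[:,1].min()-175.5,B[:,0].min()-434.5,B[:,0].max()-465.5,B[:,1].max()-197.5])
q=least_squares(g,[.608,.078,.075],loss="soft_l1",f_scale=.5); print("holder_1",q.x,g(q.x).round(1))
q2=least_squares(lambda h:g(np.r_[h,.075]),[.608,.078]); print("z fixed",q2.x,g(np.r_[q2.x,.075]).round(1))
E
```

```text
rod: behind tcp, y, slope y, pitch [ 0.0293  0.001   0.0018 -0.0039] res 0.1891285498896309 3.39842070693021 94
holder_1 [0.6061 0.0771 0.074 ] [-4.4  1.   0.1  0.4  0.3 -0.1 -4.4  0.   0. ]
z fixed [0.6067 0.0771] [-3.6  1.9 -0.2  1.2  1.8  0.1 -3.1  1.5  0.4]
```

```bash
python3 - <<'E'
from h import *
from scipy.optimize import least_squares
np.set_printoptions(precision=4,suppress=True)
d=dict(np.load("w30.npz")); D3=dict(np.load("w23.npz")); D1=dict(np.load("w11.npz"))
def circ(h,s,d,r):
    y=-.0522; ax=np.array([-np.sin(y),np.cos(y),0]); ex=np.array([np.cos(y),np.sin(y),0]); t=np.linspace(0,2*np.pi,200)
    return proj(d,h+s*.006*ax+r*(np.cos(t)[:,None]*ex+np.sin(t)[:,None]*np.array([0,0,1])))
def g(v,z=None):
    h=np.r_[v[:2],.075]; r=v[2]
    a,b=circ(h,1,d,r),circ(h,-1,d,r); A,B=circ(h,1,D3,r),circ(h,-1,D3,r)
    return np.array([a[:,0].min()-339.5,a[:,0].max()-362.5,b[:,0].max()-362.5,A[:,0].max()-467.5,B[:,0].min()-434.5,B[:,0].max()-465.5,a[:,1].min()-55.5,A[:,1].min()-175.5,B[:,1].max()-197.5])
q=least_squares(g,[.608,.078,.012]); print(q.x,g(q.x).round(1))
for n,dd,c in(("w30",d,(325,385,52,78)),("w11",D1,(440,490,85,115)),("w23",D3,(425,475,172,200))):
    im=dd["img"]; print(n)
    for r in range(c[2],c[3],3): print(r,im[r,c[0]:c[1]:1].min(1).tolist())
E
```

```text
[0.6074 0.0772 0.0106] [-0.7  0.5 -0.1  0.   0.5 -0.3  0.2  0.3 -0.5]
w30
52 [93, 88, 83, 71, 69, 69, 69, 69, 69, 70, 69, 68, 68, 68, 88, 94, 77, 70, 69, 69, 69, 69, 70, 68, 68, 82, 85, 92, 94, 94, 94, 94, 94, 88, 96, 101, 96, 94, 94, 94, 77, 70, 69, 69, 69, 86, 98, 77, 67, 67, 67, 68, 67, 66, 126, 152, 158, 132, 102, 95]
55 [93, 89, 84, 71, 68, 70, 69, 69, 70, 70, 69, 69, 68, 68, 77, 79, 72, 68, 68, 68, 68, 68, 68, 68, 68, 99, 108, 106, 96, 94, 94, 94, 77, 78, 99, 94, 93, 94, 94, 94, 94, 85, 72, 70, 69, 95, 94, 73, 66, 67, 68, 67, 67, 74, 133, 153, 156, 116, 95, 94]
58 [92, 88, 84, 71, 68, 69, 69, 69, 69, 69, 70, 69, 90, 123, 142, 159, 172, 182, 190, 197, 203, 207, 211, 214, 217, 219, 221, 221, 220, 219, 217, 216, 214, 211, 204, 197, 185, 178, 143, 102, 94, 77, 70, 69, 70, 95, 90, 71, 67, 68, 67, 67, 68, 87, 140, 154, 153, 117, 97, 95]
61 [93, 89, 83, 70, 69, 69, 70, 69, 70, 70, 70, 80, 119, 134, 145, 152, 157, 175, 190, 204, 213, 217, 220, 223, 225, 228, 231, 230, 228, 226, 224, 222, 219, 210, 194, 180, 164, 137, 108, 95, 95, 76, 70, 70, 68, 105, 88, 70, 66, 67, 68, 68, 67, 102, 14
[... 5490 characters left out ...]
2, 92]
193 [94, 94, 93, 95, 95, 95, 95, 101, 120, 140, 156, 168, 178, 188, 197, 204, 210, 216, 220, 224, 227, 231, 233, 236, 238, 239, 240, 242, 243, 244, 244, 244, 244, 243, 242, 241, 240, 239, 235, 228, 207, 123, 120, 151, 154, 152, 115, 93, 91, 92]
196 [95, 95, 95, 95, 95, 95, 95, 95, 95, 94, 94, 94, 94, 104, 107, 127, 145, 155, 163, 179, 186, 208, 214, 222, 226, 227, 235, 237, 241, 243, 243, 244, 243, 242, 238, 230, 220, 210, 197, 175, 123, 101, 137, 151, 152, 136, 103, 91, 91, 92]
199 [95, 95, 95, 95, 95, 95, 94, 94, 94, 94, 94, 94, 94, 94, 93, 95, 95, 78, 70, 71, 71, 72, 70, 69, 69, 69, 69, 68, 68, 69, 69, 70, 69, 70, 70, 69, 69, 70, 70, 70, 68, 116, 149, 154, 153, 119, 94, 92, 92, 91]
```

```bash
python3 - <<'E'
from h import *
from scipy.optimize import least_squares
np.set_printoptions(precision=4,suppress=True)
d=dict(np.load("w30.npz")); D3=dict(np.load("w23.npz")); p,RT=d["p"],d["RT"]
def circ(h,s,d,r=.0125):
    y=-.0522; ax=np.array([-np.sin(y),np.cos(y),0]); ex=np.array([np.cos(y),np.sin(y),0]); t=np.linspace(0,2*np.pi,200)
    return proj(d,h+s*.006*ax+r*(np.cos(t)[:,None]*ex+np.sin(t)[:,None]*np.array([0,0,1])))
def g(h):
    if len(h)==2: h=np.r_[h,.075]
    a,b=circ(h,1,d),circ(h,-1,d); A,B=circ(h,1,D3),circ(h,-1,D3)
    return np.array([a[:,0].min()-336.8,a[:,0].max()-363.3,b[:,0].max()-362.7,a[:,1].min()-55.7,A[:,0].max()-467.7,B[:,0].min()-432.6,B[:,0].max()-466,A[:,1].min()-175.5,B[:,1].max()-197.3])
for z in ([.608,.078],[.608,.078,.075]):
    q=least_squares(g,z); print(q.x,g(q.x).round(1))
def one(h,i): return g(h)[i]
print("w30 only",least_squares(lambda h:g(h)[:4],[.608,.078]).x,"w23 only",least_squares(lambda h:g(h)[4:],[.608,.078]).x)
ho=q.x; h=least_squares(lambda h:g(h),[.608,.078]).x
# rod offset in tool (camera-measured)
print("rod camera-offset in world at tool:",RT@np.array([0,.001,0]))
E
```

```text
[0.6063 0.0772] [-1.4  0.6  0.6 -0.5  1.1 -1.7  0.5  0.1  0.5]
[0.6068 0.0771 0.0736] [-0.9  0.9  0.9  0.1  0.7 -1.8  0.2 -0.2  0.1]
w30 only [0.6063 0.0768] w23 only [0.6063 0.0774]
rod camera-offset in world at tool: [ 0.001  -0.0001 -0.    ]
```

>>> play_rows([
  {"x": 0,"y": 0.015,"z": 0.015,"spin": 0.001,"hand": 1},
  {"x": 0,"y": 0.028,"z": 0.025,"spin": 0.001,"hand": 1},
  {"x": 0,"y": 0.028,"z": 0.025,"spin": 0.001,"hand": 1},
  {"x": 0.03,"y": 0.028,"z": 0.025,"spin": 0.001,"hand": 1},
  {"x": 0.06,"y": 0.028,"z": 0.025,"spin": 0.001,"hand": 1},
  {"x": 0.09,"y": 0.028,"z": 0.025,"spin": 0.001,"hand": 1},
  {"x": 0.115,"y": 0.028,"z": 0.025,"spin": 0.001,"hand": 1},
  {"x": 0.129,"y": 0.028,"z": 0.025,"spin": 0.001,"hand": 1},
  {"x": 0.129,"y": 0.028,"z": 0.025,"spin": 0.001,"hand": 1},
  {"x": 0.129,"y": 0.028,"z": 0.025,"spin": 0.001,"hand": 1},
])

```text
clock: 22.28
tool_pos: [0.5983, -0.0643, 0.0455]
eef_rot: [-0.487, -0.512, -0.487, 0.513]
wrist_force: [-0.7, -0.5, 0.1]
grip_width: 0.0081
```

```bash
python3 - <<'E'
from rodfit import *
np.set_printoptions(precision=4,suppress=True)
robot.camera("wrist"); d=robot.camera("wrist"); s=robot.get_state(); print(s["clock"],s["wrist_force"],s["wrist_torque"],s["grip_width"])
go([.5979,-.065,.0445],-.0505,s)
ed=edges(d["img"],list(range(2,226,4))); v,res=fit(d,s["tool_pos"],Rt(s),ed); print(v,np.median(res),len(res))
# scene check: holder centre, rod axis tip predicted; dark rod pixels along predicted line
S=robot.camera("scene"); T=robot.camera("top"); p=s["tool_pos"]; R=Rt(s)
tip=p+R@np.array([-.0305,.001,-.128]); print("tip",tip)
for n,D in(("scene",S),("top",T)):
    print(n,"tip",proj(D,tip),"rod mid",proj(D,p+R@np.array([-.0305,.001,-.05])),"holder",proj(D,[.6063,.0772,.075]),[(a[0],a[1].round(1)) for a in lm(D,n,"holder_1")])
np.savez("sc31.npz",p=p,RT=R,**S); np.savez("tp31.npz",**T)
E
```

```text
22.3833 [-0.2441 -0.5688  0.5429] [-0.0319  0.0192 -0.0167] 0.008258294603752499
tcp [ 0.5999 -0.0644  0.0472] yaw -0.051 shift [ 0.0027 -0.002   0.0007] spin -0.0005
[0.0299 0.0006 0.0007 0.0173] 0.13337271279954166 112
tip [0.6074 0.0634 0.0778]
scene tip [[345.7078 202.7028]] rod mid [[326.1889 212.6749]] holder [[348.5961 201.4066]] [(0.78, array([346.2, 199.8])), (0.77, array([369.2, 195.4]))]
top tip [[291.6396 156.3332]] rod mid [[321.4729 158.1374]] holder [[286.3918 156.8492]] [(0.97, array([285.9, 156.7])), (0.72, array([261.1, 156.1]))]
```

```bash
python3 - <<'E'
from rodfit import *
np.set_printoptions(precision=4,suppress=True)
P=[];V=[]
for i in range(8):
    s=robot.get_state(); d=robot.camera("wrist"); P.append(s["tool_pos"])
    ed=edges(d["img"],list(range(2,226,4))); v,res=fit(d,s["tool_pos"],Rt(s),ed); V.append(np.r_[v,-d["R"].T@d["t"]-s["tool_pos"]])
print(np.array(P)); print(np.array(V)); print(np.mean(P,0))
s=dict(robot.get_state()); s["tool_pos"]=np.mean(P,0); go([.5979,-.065,.0445],-.0505,s); print(s["clock"])
E
```

```text
[[ 0.5995 -0.0646  0.0469]
 [ 0.5992 -0.0646  0.0467]
 [ 0.599  -0.0647  0.0464]
 [ 0.5989 -0.0646  0.0462]
 [ 0.5988 -0.0646  0.046 ]
 [ 0.5986 -0.0646  0.0459]
 [ 0.5986 -0.0646  0.0458]
 [ 0.5985 -0.0646  0.0457]]
[[0.0304 0.0011 0.001  0.0153 0.0043 0.0666 0.1699]
 [0.0303 0.0011 0.0009 0.0146 0.0043 0.0666 0.1699]
 [0.0302 0.0011 0.0008 0.0139 0.0044 0.0666 0.1699]
 [0.0302 0.0011 0.0009 0.0138 0.0045 0.0666 0.1699]
 [0.0302 0.0011 0.001  0.0139 0.0045 0.0666 0.1699]
 [0.0302 0.0011 0.001  0.0118 0.0046 0.0666 0.1699]
 [0.0302 0.0011 0.0009 0.0126 0.0046 0.0666 0.1699]
 [0.0303 0.0011 0.0009 0.0121 0.0046 0.0666 0.1699]]
[ 0.5989 -0.0646  0.0462]
tcp [ 0.5989 -0.0646  0.0462] yaw -0.0509 shift [ 0.0017 -0.001   0.0004] spin -0.0004
22.9833
```

>>> play_rows([
  {"x": 0,"y": -0.0005,"z": -0.002,"spin": 0.001,"hand": 1},
  {"x": 0,"y": -0.0005,"z": -0.004,"spin": 0.001,"hand": 1},
  {"x": 0,"y": -0.0005,"z": -0.006,"spin": 0.001,"hand": 1},
  {"x": 0,"y": -0.0005,"z": -0.008,"spin": 0.001,"hand": 1},
  {"x": 0,"y": -0.0005,"z": -0.01,"spin": 0.001,"hand": 1},
  {"x": 0,"y": -0.0005,"z": -0.012,"spin": 0.001,"hand": 1},
  {"x": 0,"y": -0.0005,"z": -0.014,"spin": 0.001,"hand": 1},
  {"x": 0,"y": -0.0005,"z": -0.016,"spin": 0.001,"hand": 1},
])

```text
clock: 23.65
tool_pos: [0.5989, -0.0483, 0.0456]
eef_rot: [-0.487, -0.513, -0.487, 0.513]
wrist_force: [0.2, 1.0, -0.8]
grip_width: 0.0081
```

```bash
cat > chk.py <<'E'
from rodfit import *
np.set_printoptions(precision=4,suppress=True)
F=[]
for i in range(3):
    s=robot.get_state(); d=robot.camera("wrist"); F.append(np.r_[s["tool_pos"],s["wrist_force"],s["wrist_torque"]])
ed=edges(d["img"],list(range(2,226,4))); v,res=fit(d,s["tool_pos"],Rt(s),ed)
print(s["clock"],"w",s["grip_width"],"yaw",yaw(s)); print(np.array(F)); print("rod",v,np.median(res))
# near end row of the rod
g=d["img"][280:330,318].astype(int); print("end",[tuple(x) for x in g[::3]])
E
python3 chk.py
```

```text
23.75 w 0.007978377191216293 yaw -0.05131468645662211
[[ 0.5989 -0.0483  0.0456  0.2076  0.9619 -0.7827 -0.0839  0.0165  0.0024]
 [ 0.5989 -0.0477  0.0457  0.0626  1.0198 -0.3643  0.0356  0.0536  0.0413]
 [ 0.5989 -0.0479  0.0456  0.3013 -0.3318 -1.0807 -0.022   0.0013  0.024 ]]
rod [0.0301 0.0011 0.0013 0.0035] 0.16308376913542588
end [(np.int64(81), np.int64(81), np.int64(81)), (np.int64(81), np.int64(82), np.int64(81)), (np.int64(81), np.int64(81), np.int64(81)), (np.int64(81), np.int64(82), np.int64(81)), (np.int64(81), np.int64(82), np.int64(82)), (np.int64(81), np.int64(82), np.int64(82)), (np.int64(81), np.int64(81), np.int64(81)), (np.int64(81), np.int64(80), np.int64(81)), (np.int64(81), np.int64(80), np.int64(80)), (np.int64(133), np.int64(100), np.int64(73)), (np.int64(144), np.int64(104), np.int64(69)), (np.int64(143), np.int64(104), np.int64(69)), (np.int64(145), np.int64(104), np.int64(69)), (np.int64(145), np.int64(103), np.int64(70)), (np.int64(144), np.int64(104), np.int64(70)), (np.int64(143), np.int64(104), np.int64(69)), (np.int64(51), np.int64(51), np.int64(54))]
```

>>> play_rows([
  {"x": 0,"y": 0,"z": -0.004,"spin": 0,"hand": 1},
  {"x": 0,"y": 0,"z": -0.008,"spin": 0,"hand": 1},
  {"x": 0,"y": 0,"z": -0.012,"spin": 0,"hand": 1},
  {"x": 0,"y": 0,"z": -0.016,"spin": 0,"hand": 1},
  {"x": 0,"y": 0,"z": -0.02,"spin": 0,"hand": 1},
  {"x": 0,"y": 0,"z": -0.024,"spin": 0,"hand": 1},
  {"x": 0,"y": 0,"z": -0.028,"spin": 0,"hand": 1},
  {"x": 0,"y": 0,"z": -0.032,"spin": 0,"hand": 1},
  {"x": 0,"y": 0,"z": -0.036,"spin": 0,"hand": 1},
  {"x": 0,"y": 0,"z": -0.04,"spin": 0,"hand": 1},
])

```text
clock: 24.63
tool_pos: [0.6009, -0.0081, 0.0456]
eef_rot: [-0.487, -0.513, -0.487, 0.513]
wrist_force: [-0.1, -0.4, 0.1]
grip_width: 0.0081
```

```bash
python3 chk.py | grep -v end
```

```text
24.7333 w 0.008131651544166407 yaw -0.050716592355643776
[[ 0.6009 -0.0081  0.0456 -0.0891 -0.4334  0.1092 -0.0307  0.0391 -0.0265]
 [ 0.601  -0.0069  0.0457  0.7653  1.3488 -0.1992  0.0872  0.0323  0.0056]
 [ 0.601  -0.0073  0.0457  0.7085  0.0549 -0.8973 -0.0187 -0.0175  0.0047]]
rod [0.0328 0.0012 0.0002 0.0404] 0.09169076403014742
```

>>> play_rows([
  {"x": 0,"y": 0,"z": -0.004,"spin": 0,"hand": 1},
  {"x": 0,"y": 0,"z": -0.008,"spin": 0,"hand": 1},
  {"x": 0,"y": 0,"z": -0.012,"spin": 0,"hand": 1},
  {"x": 0,"y": 0,"z": -0.015,"spin": 0,"hand": 1},
  {"x": 0,"y": 0,"z": -0.018,"spin": 0,"hand": 1},
  {"x": 0,"y": 0,"z": -0.02,"spin": 0,"hand": 1},
  {"x": 0,"y": 0,"z": -0.022,"spin": 0,"hand": 1},
  {"x": 0,"y": 0,"z": -0.024,"spin": 0,"hand": 1},
  {"x": 0,"y": 0,"z": -0.026,"spin": 0,"hand": 1},
])

```text
clock: 25.53
tool_pos: [0.6023, 0.0175, 0.0456]
eef_rot: [-0.487, -0.513, -0.487, 0.513]
wrist_force: [0.4, 0.4, -0.6]
grip_width: 0.0082
```

```bash
python3 chk.py | grep -v end
```

```text
25.6333 w 0.008132289359708854 yaw -0.05152082574763597
[[ 0.6023  0.0175  0.0456  0.3904  0.3793 -0.6353 -0.0759  0.036   0.0312]
 [ 0.6023  0.0181  0.0457 -0.5819 -0.033  -1.0099  0.0167  0.012  -0.0046]
 [ 0.6023  0.0179  0.0456 -0.3485  0.3206 -1.1397 -0.0039 -0.006   0.102 ]]
rod [ 0.0298  0.0011  0.0006 -0.0017] 0.17688199084454936
```

>>> play_rows([
  {"x": 0,"y": 0,"z": -0.003,"spin": 0,"hand": 1},
  {"x": 0,"y": 0,"z": -0.006,"spin": 0,"hand": 1},
  {"x": 0,"y": 0,"z": -0.009,"spin": 0,"hand": 1},
  {"x": 0,"y": 0,"z": -0.012,"spin": 0,"hand": 1},
  {"x": 0,"y": 0,"z": -0.015,"spin": 0,"hand": 1},
  {"x": 0,"y": 0,"z": -0.018,"spin": 0,"hand": 1},
  {"x": 0,"y": 0,"z": -0.021,"spin": 0,"hand": 1},
  {"x": 0,"y": 0,"z": -0.024,"spin": 0,"hand": 1},
  {"x": 0,"y": 0,"z": -0.027,"spin": 0,"hand": 1},
  {"x": 0,"y": 0,"z": -0.029,"spin": 0,"hand": 1},
])

```text
clock: 26.52
tool_pos: [0.6038, 0.0469, 0.0457]
eef_rot: [0.487, 0.513, 0.487, -0.513]
wrist_force: [-1.1, 0.4, -0.4]
grip_width: 0.0083
```

>>> play_rows([
  {"x": 0,"y": 0,"z": -0.002,"spin": 0,"hand": 1},
  {"x": 0,"y": 0,"z": -0.003,"spin": 0,"hand": 1},
  {"x": 0,"y": 0,"z": -0.003,"spin": 0,"hand": 1},
  {"x": 0,"y": 0,"z": -0.003,"spin": 0,"hand": 1},
])

```text
clock: 26.85
tool_pos: [0.6039, 0.0492, 0.0456]
eef_rot: [-0.487, -0.513, -0.487, 0.513]
wrist_force: [-0.8, 0.9, -2.0]
grip_width: 0.0078
```

```bash
python3 chk.py; python3 - <<'E'
from h import *
np.set_printoptions(precision=4,suppress=True)
d=robot.camera("wrist"); s=robot.get_state(); p,R=s["tool_pos"],Rt(s)
im=d["img"].astype(int)
print("tip",p+R@np.array([-.0303,.001,-.128]),"near end",p+R@np.array([-.0303,.001,.031]))
# column profile along rod axis ahead: rod dark vs white bushing
for r in range(0,240,6): 
    u=318; print(r,im[r,300:338:3].min(1).tolist())
print("hold1",proj(d,[[.6063,.0772,.075],[.6063,.0712,.0875],[.6069,.0832,.0875],[.6099,.147,.075]]).round(1).tolist())
T=robot.camera("top"); 
for n,D in(("top",T),("scene",robot.camera("scene"))):
    print(n,[(a[0],a[1].round(1),back(D,a[1],.004)[:2]) for a in lm(D,n,"cell_1")],[(l,[(a[0],back(D,a[1],0)[:2].round(3)) for a in lm(D,n,l)]) for l in("jar","pick_cup","grille")])
A,B=p+R@np.array([-.0303,.001,-.128]),p+R@np.array([-.0303,.001,.031])
print("top tip/near",proj(T,[A,B]),"far bushing face",proj(T,[.6101,.153,.075])); i=T["img"].astype(int)
for r in range(150,162): print(r,i[r,232:312,:].min(1).tolist())
E
```

```text
26.95 w 0.008172100339990279 yaw -0.05219684202070704
[[ 0.6039  0.0492  0.0456 -0.8205  0.8535 -2.0012 -0.0594 -0.0347  0.0039]
 [ 0.604   0.0491  0.0456 -0.2109 -0.0937 -1.0917 -0.0319 -0.007  -0.0037]
 [ 0.6039  0.0491  0.0456  0.3071 -0.6332 -0.53   -0.0411  0.0334 -0.0075]]
rod [0.0312 0.0011 0.0008 0.0243] 0.14314398761436564
end [(np.int64(81), np.int64(82), np.int64(81)), (np.int64(81), np.int64(82), np.int64(82)), (np.int64(81), np.int64(82), np.int64(81)), (np.int64(81), np.int64(81), np.int64(81)), (np.int64(81), np.int64(82), np.int64(81)), (np.int64(81), np.int64(82), np.int64(82)), (np.int64(81), np.int64(82), np.int64(81)), (np.int64(81), np.int64(80), np.int64(81)), (np.int64(81), np.int64(80), np.int64(80)), (np.int64(136), np.int64(102), np.int64(73)), (np.int64(149), np.int64(107), np.int64(71)), (np.int64(149), np.int64(107), np.int64(71)), (np.int64(149), np.int64(107), np.int64(71)), (np.int64(148), np.int64(107), np.int64(71)), (np.int64(148), np.int64(107), np.int64(71)), (np.int64(147), np.int64(107), np.int64(71)), (np.int64(52), np.int64(52), np.int64(54))]
[... 6819 characters left out ...]
60 [125, 126, 126, 120, 101, 78, 78, 115, 167, 180, 178, 178, 176, 177, 177, 179, 171, 133, 86, 78, 79, 83, 79, 79, 87, 101, 110, 126, 109, 104, 103, 139, 146, 76, 51, 57, 56, 58, 62, 68, 88, 104, 119, 125, 87, 69, 93, 85, 78, 84, 85, 86, 88, 90, 91, 92, 92, 93, 94, 93, 94, 96, 95, 95, 96, 95, 96, 97, 98, 96, 97, 96, 95, 95, 95, 95, 94, 94, 92, 93]
161 [126, 126, 126, 122, 98, 76, 77, 116, 171, 183, 179, 179, 182, 182, 183, 184, 175, 140, 84, 60, 68, 80, 81, 80, 77, 83, 146, 187, 147, 119, 123, 146, 145, 75, 52, 57, 56, 57, 53, 63, 96, 121, 124, 117, 67, 52, 74, 80, 79, 79, 83, 86, 88, 88, 89, 92, 93, 92, 94, 94, 95, 95, 96, 96, 97, 96, 96, 96, 97, 97, 96, 96, 95, 97, 95, 94, 95, 96, 93, 93]
```

The rod passes through both bushings. It is visible beyond holder 2, between the holders and before holder 1. It is centred sideways, wrist force is at noise level, and the jar, cup and grille are where they were. I'll hand in.

```bash
python3 - <<'E'
from h import *
d=robot.camera("wrist"); s=robot.get_state()
print("far side visible past bushing:",back(d,(318,34),.0875)[:2],back(d,(318,0),.081)[:2], s["wrist_force"],s["tool_pos"],s["clock"])
print(robot.hand_in())
E
```

```text
far side visible past bushing: [0.61067296 0.1523067 ] [0.61143944 0.16689464] [-0.82193326  0.03257809  0.51961453] [0.60395172 0.04934846 0.04562378] 27.6
the job is handed in; nothing more can be done
None
```

I stood one black D cell in each battery bay and released them. I then threaded the 160 mm ferrite rod through holder 1 and holder 2 and handed in still gripping it, at about 27.6 s of the 66 s allowed.

**Last checks:**
- **Threading:** the wrist picture's pixel values show rod before holder 1, between the holders and beyond holder 2, centred sideways. Wrist force was about 1 N, which is noise level, so it is not wedged.
- **Rod ends:** I estimate about 53 mm standing out on the near side and about 23 mm on the far side. The far tip was just outside the wrist picture, where about 14 mm of it showed. The rest comes from the rod's measured length in the grip, and the top camera agreed only roughly.
- **Height:** I calculated the rod's height and did not see it directly. It came out at about 76 mm, against 75 mm for the hole centre, which has ±2 mm of clearance. The fitted tilt of the rod varied between pictures, so the lack of contact force is the better evidence that it is level.
- **Cells:** both showed upright and equally high after release. The one in bay 1 met the floor at the predicted height, with 34 N. For the one in bay 2 I lowered 3 mm past the last reading and did not check the contact force.
- **Jar and grille:** the final positions matched the start within the detector's scatter. The jar's scene-camera reading differed by about 16 mm, but its top-camera reading was unchanged.
- **Cup:** the final reading was about 1 cm off in the scene camera, and the top camera missed it. The arm never came near it.

**What went wrong:** my first grasp of a cell closed on its top and tilted it. The fingertips turned out to sit about 25–30 mm behind the stated tool point. I opened, the cell settled upright, and I re-gripped lower. I also used up the 40-picture limit before the insertion, so the checks after that were numerical only.

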